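# Turn the cold block in the slide clamp and load the pots

## Task

Get the cold block ready for the ward round. While the block stands in the slide clamp, screw its filler cap fully tight; then slide the clamp's jaw open, lay the block over on the clamp bed so that its trough faces straight up, centred between the jaws, and slide the jaw shut to hold it snugly. Only then stand every pot upright in the trough, and leave the other things on the counter alone.

Things in the scene. Friction and masses are not known exactly. Their poses are not given: they have to be found in the camera images.
- clamp: fixed slide-jaw clamp, aluminium bed 12 mm thick, 150 mm in x, y -80 to +155 mm. Origin on the counter under the centre of the closed jaws; y is the slide direction towards the moving jaw, z up. Both dark steel jaws: 54 mm long in x, tops at z 28 mm. Fixed jaw's gripping face at y -31 (reaches to -47), moving jaw's at y +31 mm + joint jaw (14 mm thick). Bed is open along x, longer than the jaws
- jaw (a joint): the moving jaw's slide, m: 0 when the gap between the jaws is 62 mm (just closed on the block), growing as it opens along the clamp's +y, up to 0.045; stays where it is left (about 5 N of friction)
- jaw_handle (a point): centre of the top of the moving jaw's black upright handle tab: 12 mm (clamp x) x 24 mm (clamp y), its top 68 mm above the counter, graspable over its upper 40 mm; 95 mm from the clamp origin along y when the jaw is closed. Axes like the clamp's
- block: loose white plastic cold block, 60 (x) x 62 (y) x 136 (z) mm, 0.45 kg, origin at its centre. +x face: the trough; +z end: grey filler cap; the plain 136 x 60 mm sides facing +y and -y go between the jaws. At the start it stands on the bed, cap up, trough facing the clamp's +x; when done it lies with its x axis up, y sides between the jaws, centre 42 mm above the counter
- trough (a point): centre of the trough's floor in the block's +x face, 20 mm from the block's origin; axes like the block's (x out of the trough). The trough is open and undivided: 124 mm (z) x 50 mm (y), 10 mm deep, walls 6 mm. Four pots fit in one row along z, 30 mm apart
- cap (a joint): turn of the filler cap on the block's +z end, rad: 0 fully tight (at its stop), growing counter-clockwise as seen from above the cap, up to 2.6; it stays captive and at a fixed height. Starts unscrewed by 1.5 to 2.3 rad
- cap_grip (a point): on the cap's axis, centre of the top of its wing bar, 94 mm from the block's origin. Cap: disc of 36 mm diameter and 8 mm high on the block's end; on it a wing bar 9 mm (point x) x 36 mm (point y) and 18 mm high. When tight, the bar lies along the block's y
- pot1: small white ointment pot with a flat aluminium lid, standing on the counter; plain cylinder, 26 mm diameter, 26 mm high. Origin: centre of its underside, z up along the pot. May be absent (2 to 4 of the four are there)
- pot2: small white ointment pot with a flat aluminium lid, standing on the counter; plain cylinder, 26 mm diameter, 26 mm high. Origin: centre of its underside, z up along the pot. May be absent (2 to 4 of the four are there)
- pot3: small white ointment pot with a flat aluminium lid, standing on the counter; plain cylinder, 26 mm diameter, 26 mm high. Origin: centre of its underside, z up along the pot. May be absent (2 to 4 of the four are there)
- pot4: small white ointment pot with a flat aluminium lid, standing on the counter; plain cylinder, 26 mm diameter, 26 mm high. Origin: centre of its underside, z up along the pot. May be absent (2 to 4 of the four are there)
- saline: clear saline bottle, 66 mm diameter, 170 mm high (bystander, leave it alone). Origin: centre of its underside
- brown_jar: brown glass jar with black lid, 56 mm diameter, 75 mm high (bystander, leave it alone). Origin: centre of its underside
- swab_cup: grey open cup, 68 mm diameter, 80 mm high (bystander, leave it alone). Origin: centre of its underside

How it is judged:
By the outcome, as a careful person would: the job done as asked, in the order asked, and still so for the second after the job is handed in, with the robot touching nothing.
Of pot1, pot2, pot3, pot4 only 2 to 4 are there at a start; the rules pass over those that are not, and their reading is None.
At some moment in a run one of pot1, pot2, pot3, pot4 may be knocked a few centimetres aside while the robot is not near it.
It also fails if it takes over 210 s, if anything falls off the work surface, if the arm or the gripper's body presses on something with over 40 N, if the wrist force passes 120 N, or if a joint passes its speed limit or range.

## Robot

A 6-joint arm with a two-finger parallel gripper is mounted at the origin on the work surface. World frame = base frame: x ahead of the robot, y to its left, z up, the work surface at z = 0. Lengths are in m, angles in rad, forces in N, time in s.
With the tool pointing down it reaches from about 0.3 to 0.85 m from the base axis. Payload 5.4 kg.
Tool frame: the origin (TCP) lies on the centre line of the jaws, within the pads' length; the fingertips stand 19 mm ahead of it and the grasp point (between the pads) is the TCP; z points along the fingers, y is the direction in which the jaws open and shut (so a half turn about z gives the same grasp; the last joint's range is limited). The gripper opens to 85 mm and grips with 20 to 120 N. Pads are 22 mm wide; open, the fingers measure 114 mm over their backs; the gripper's body (76 mm by 85 mm) begins 54 mm behind the grasp point. The pads swing forward as they close: fully open they stand 13 mm farther back than shut.
Start: joints at [1.017, 0.158, 1.597, -0, 1.386, -0.21], TCP at [0.194, 0.541, 0.25] pointing down, gripper open.
Joint ranges: [-2.91, 2.91], [-0.94, 2.29], [0.18, 2.7], [-1.29, 4.43], [0.17, 2.64], [-3, 3]. Speed limits (rad/s): [2.57, 2.57, 3.14, 3.14, 3.14, 3.14].

## Interface

Orientations are given as a unit quaternion [w, x, y, z].
In Python, from station import ctrl, viewer gives the robot as it stands.
- The arm moves only by the tool arm_command, never from a script. Its argument "steps" is one flat list of numbers, 7 for each row, row after row: the shift along the world's x, y, z in mm, then the turn, a rotation vector about the world's x, y, z in rad, then the opening in per cent of the stroke, from 0 (shut) to 100 (fully open). In form: [tx, ty, tz, ax, ay, az, claw, tx, ty, tz, ax, ay, az, claw, ...]. A call has 1 to 5 rows; each row shifts and turns the commanded pose from where the row before left it; what a row does not reach is not made up. A row lasts 1/8 s, in which the tool goes at most 62.5 mm and 10.7 degrees, less where a joint would pass 70% of its speed; a pose out of reach is approached as far as the arm can. A call with a gripper value outside its range is refused whole. The fingers move at their own pace and stop on an object; the grip force is fixed at half the most. Time passes only in rows, so rows that do not move let the fingers close. It gives the time, the measured TCP pose, the force and the opening at its end, in the units of the state.
- ctrl.read_state(): the state, without advancing time (a new reading comes with each control period).
- viewer.snapshot(name): name is "side" or "top" or "wrist"; returns (picture, depth): 384x512x3 uint8, blue, green, red; 384x512 float32, m along the optical axis (not along the pixel's ray), 0 where there is no reading.
- viewer.camera_model(name): a dict with "mtx" (3x3 intrinsics, pixels), "k1" (the pictures are not rectified: a ray, as slopes to the right and down, at radius r is drawn at 1 + k1 r^2 times it, then the intrinsics apply), "R" (3x3) and "t" (3): a world point X has camera coordinates R X + t. Camera axes: x right, y down, z forward; pixel columns grow to the right and rows downward; lengths in m; the calibration is good to about 2 mm. A picture is of the moment at which its call begins: read the wrist's pose just before it. camera_model takes no time and is no camera call; for the wrist camera it gives the pose at the moment of the call.
- ctrl.sign_off(): hands the job in, once; it reports no verdict.
The state is a dict: "clock": time; "joints": joint angles; "qd": joint speeds; "joint_torque": joint torques, N m; "tool_pos": TCP position; "tool_rot": TCP orientation; "force": force on the tool from outside, world axes, zero at the start; "torque": the same for the moment, N m; "width": opening from 0.0 (shut) to 1.0 (fully open).
Only numpy, scipy, OpenCV 4.12 (cv2) and the standard library are available. Lean on these libraries where they do the work, as an engineer would, in place of code of your own. Each camera call takes 0.05 s, during which the arm holds its last target.

## Working session

There is one attempt and no reset: what is moved stays moved. The work goes in short steps, Python scripts to look and compute and a tool call to move; the robot and the scene stay as the last step left them, time stands still between calls to the robot, and variables do not carry over. Pictures are saved under pics/ and viewed, and the job is handed in when it is done.

Besides the shell and the picture viewer there is one more tool, called after ">>>" as name(argument=value, ...) on one line, values as JSON. arm_command: Moves the arm, as the interface text tells. Its arguments: {"type":"object","properties":{"steps":{"type":"array"}},"required":["steps"]}

```bash
ls; mkdir -p pics
cat > h.py <<'E'
import numpy as np, cv2
from station import ctrl, viewer
def snap(n,f=None):
    p,d=viewer.snapshot(n)
    if f: cv2.imwrite('pics/'+f,p)
    return p,d
def slopes(m,uv):
    K=np.array(m['mtx'],float);uv=np.asarray(uv,float).reshape(-1,1,2)
    return cv2.undistortPoints(uv,K,np.array([m['k1'],0,0,0],float)).reshape(-1,2)
def onplane(m,uv,z):
    s=slopes(m,uv);R=np.array(m['R']);t=np.array(m['t'])
    d=np.c_[s,np.ones(len(s))]@R; c=-R.T@t
    return c+d*((z-c[2])/d[:,2])[:,None]
def pts(m,uv,dep):
    s=slopes(m,uv);R=np.array(m['R']);t=np.array(m['t'])
    P=np.c_[s,np.ones(len(s))]*np.asarray(dep)[:,None]
    return (P-t)@R
def proj(m,X):
    X=np.atleast_2d(X);R=np.array(m['R']);t=np.array(m['t'])
    r,_=cv2.Rodrigues(R)
    return cv2.projectPoints(X.astype(float),r,t.astype(float),np.array(m['mtx'],float),np.array([m['k1'],0,0,0],float))[0].reshape(-1,2)
E
python3 - <<'E'
from h import *
s=ctrl.read_state();print(s)
for n in ['side','top','wrist']:
    m=viewer.camera_model(n);print(n,m['k1'],np.round(-np.array(m['R']).T@m['t'],3),np.round(m['R'],3).tolist(),np.round(m['mtx'],1).tolist())
    p,d=snap(n,n+'0.png'); np.save('pics/%s0d.npy'%n,d)
E
```

```text
pics
{'clock': 0.0, 'joints': array([ 1.01689322e+00,  1.59049061e-01,  1.59827115e+00, -1.07119201e-06,
        1.38618957e+00, -2.10108919e-01]), 'qd': array([ 6.18435665e-05, -1.57545528e-03,  1.67051522e-03,  9.00889837e-04,
       -7.44273890e-04,  1.65854615e-03]), 'joint_torque': array([-8.40850971e-04, -3.96016181e+01, -3.31424189e+01, -4.02092637e-04,
        8.66360846e-03,  1.95942692e-05]), 'tool_pos': array([0.19352486, 0.54084128, 0.24929737]), 'tool_rot': array([-3.56846526e-04,  1.71051615e-01,  9.85261603e-01, -8.89663124e-04]), 'force': array([-0.49305292, -0.90715757, -0.45825065]), 'torque': array([ 0.04421932, -0.02708618,  0.03886646]), 'width': 0.9965643020077497}
side -0.14086251983659456 [-0.006 -0.731  0.77 ] [[0.692, -0.722, -0.008], [-0.465, -0.437, -0.77], [0.552, 0.536, -0.638]] [[428.3, 0.0, 262.1], [0.0, 428.3, 194.2], [0.0, 0.0, 1.0]]
top -0.12414474569944736 [ 0.449 -0.169  1.584] [[-0.015, -1.0, -0.01], [-0.995, 0.016, -0.102], [0.102, 0.009, -0.995]] [[492.1, 0.0, 244.4], [0.0, 492.1, 199.2], [0.0, 0.0, 1.0]]
wrist -0.06889005892379521 [0.114 0.569 0.372] [[0.337, 0.941, -0.0], [0.89, -0.318, 0.328], [0.308, -0.111, -0.945]] [[315.8, 0.0, 254.7], [0.0, 315.8, 195.7], [0.0, 0.0, 1.0]]
```

View pics/top0.png

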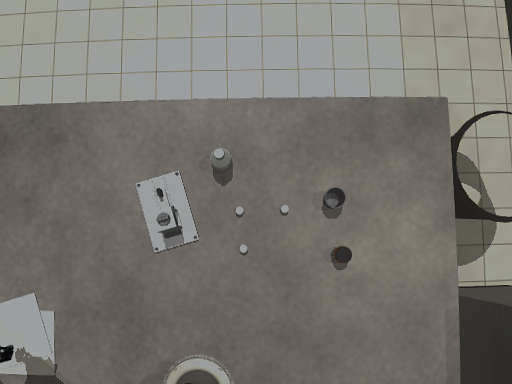

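View pics/side0.png

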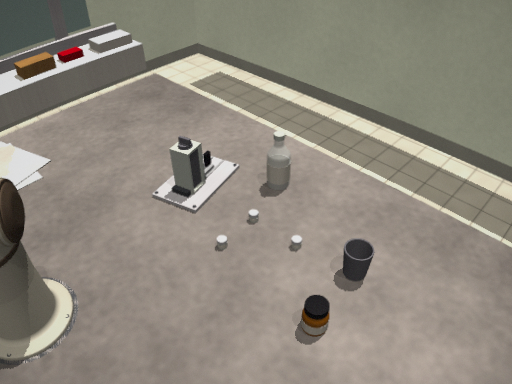

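View pics/wrist0.png

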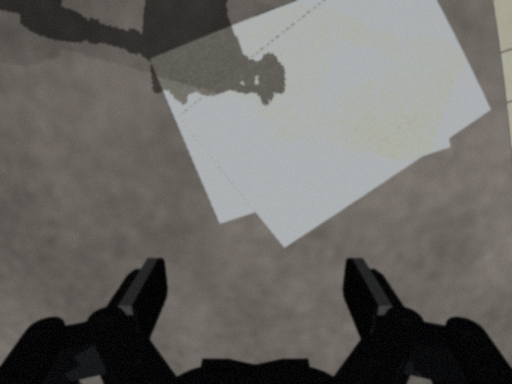

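The top view shows the clamp at (167,212), with the handle at (159,193). There are three pots at (239,211), (284,209) and (243,249), bystanders at (221,158), (334,198) and (342,255), and the robot base at the bottom (195,380). I'll enlarge and measure next.

Run:
```python
from h import *
p=cv2.imread('pics/top0.png');d=np.load('pics/top0d.npy')
c=p[160:265,125:300];cv2.imwrite('pics/top0z.png',cv2.resize(c,None,fx=4.5,fy=4.5,interpolation=cv2.INTER_CUBIC))
q=cv2.imread('pics/side0.png')[120:260,140:320];cv2.imwrite('pics/side0z.png',cv2.resize(q,None,fx=4,fy=4,interpolation=cv2.INTER_CUBIC))
m=viewer.camera_model('top')
for uv in [(239,211),(284,209),(243,249)]:
    print(uv,onplane(m,[uv],.026)[0].round(4), pts(m,[uv],[d[uv[1],uv[0]]])[0].round(4))
# height map
v,u=np.mgrid[160:265,125:300];P=pts(m,np.c_[u.ravel(),v.ravel()],d[160:265,125:300].ravel())
H=P[:,2].reshape(u.shape)
cv2.imwrite('pics/top0h.png',cv2.resize(np.clip(H*1200,0,255).astype(np.uint8),None,fx=4.5,fy=4.5,interpolation=cv2.INTER_NEAREST))
hi=H>.135
for lo,hi_ in [(.15,.2),(.125,.15),(.055,.075),(.02,.035),(.008,.016)]:
    k=(H>lo)&(H<hi_);print(lo,k.sum(),P[k.ravel()].mean(0).round(4))
```

```text
(239, 211) [ 0.5718 -0.1378  0.026 ] [ 0.5721 -0.1377  0.0224]
(284, 209) [ 0.576  -0.2808  0.026 ] [ 0.576  -0.2809  0.0258]
(243, 249) [ 0.4514 -0.1488  0.026 ] [ 0.4514 -0.1488  0.0252]
0.15 180 [0.5422 0.0828 0.1586]
0.125 292 [0.5515 0.0703 0.1448]
0.055 75 [0.6226 0.0465 0.0649]
0.02 408 [ 0.5582 -0.0135  0.0253]
0.008 1944 [0.584  0.0842 0.0117]
```

View pics/top0z.png

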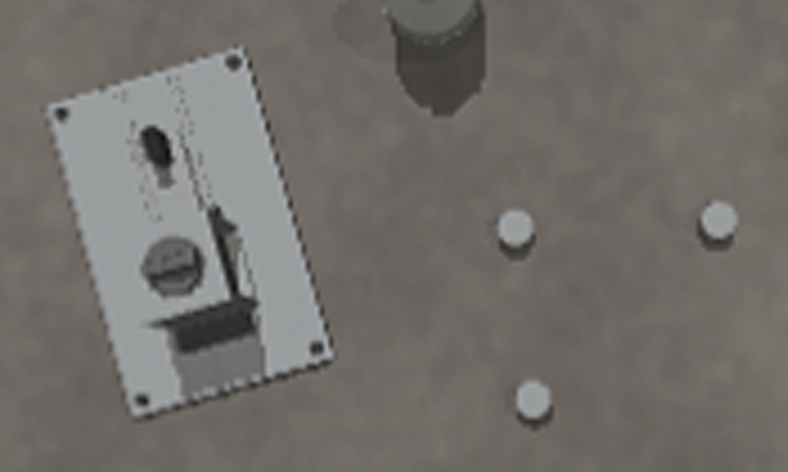

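View pics/side0z.png

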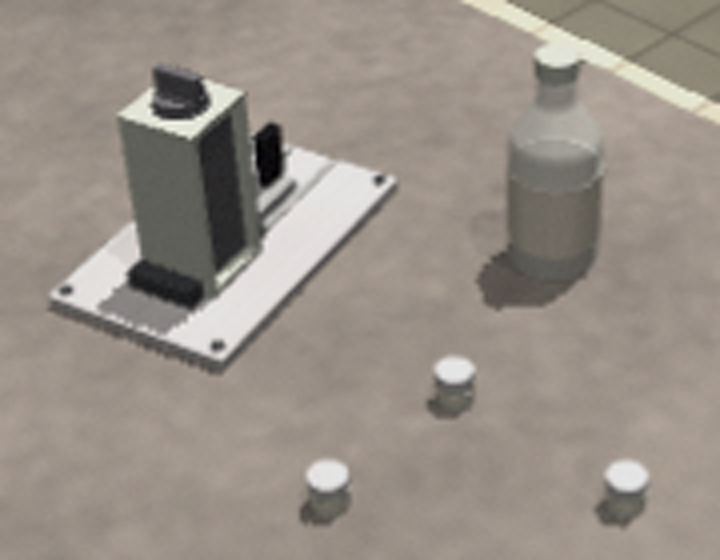

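View pics/top0h.png

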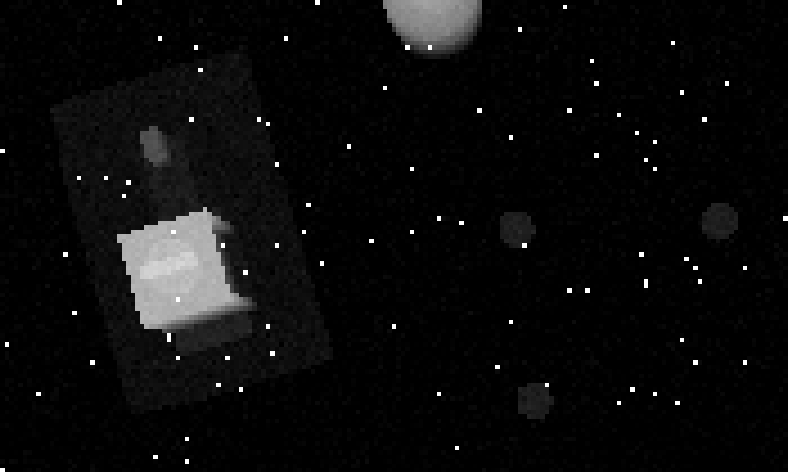

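Run:
```python
from h import *
m=viewer.camera_model('top');d=np.load('pics/top0d.npy')
c=np.array([(47,103),(242,47),(333,357),(135,418)])/4.5+[125-.5+.11,160-.5+.11]
W=onplane(m,c,.012);print(W.round(4))
print(np.linalg.norm(np.diff(W[[0,1,2,3,0]],axis=0),axis=1).round(4))
y=(W[0]+W[1]-W[2]-W[3])[:2];y/=np.linalg.norm(y);x=np.array([y[1],-y[0]])
cen=W.mean(0)[:2];o=cen-.0375*y
print('yaw of clamp x',np.arctan2(x[1],x[0]),'o',o,'x',x,'y',y)
print('jaw handle est',o+.095*y)
# block top points
v,u=np.mgrid[160:265,125:220];P=pts(m,np.c_[u.ravel(),v.ravel()],d[160:265,125:220].ravel())
k=(abs(P[:,2]-.148)<.006);r=cv2.minAreaRect((P[k][:,:2]*1000).astype(np.float32));print('blk top',k.sum(),r)
k=(P[:,2]>.167)&(P[:,2]<.185);r=cv2.minAreaRect((P[k][:,:2]*1000).astype(np.float32));print('bar',k.sum(),r,P[k].mean(0),cv2.boxPoints(r))
k=(P[:,2]>.055)&(P[:,2]<.075);print('handle',P[k].mean(0),cv2.minAreaRect((P[k][:,:2]*1000).astype(np.float32)))
```

```text
[[ 0.6708  0.1994  0.012 ]
 [ 0.7091  0.0575  0.012 ]
 [ 0.4853 -0.0072  0.012 ]
 [ 0.4437  0.1345  0.012 ]]
[0.147  0.2329 0.1477 0.2362]
yaw of clamp x -1.2910775648234318 o [0.54121306 0.08569299] x [ 0.27608535 -0.96113312] y [0.96113312 0.27608535]
jaw handle est [0.63252071 0.1119211 ]
blk top 320 ((542.027587890625, 82.7272720336914), (62.47560501098633, 60.74660110473633), 16.150732040405273)
bar 38 ((541.7130737304688, 82.98258972167969), (9.16408634185791, 36.03261947631836), 14.372566223144531) [0.54174425 0.08345316 0.17282023] [[532.8023    99.297646]
 [541.7465    64.39277 ]
 [550.62384   66.667534]
 [541.6796   101.57241 ]]
handle [0.60765918 0.07225346 0.06469446] ((610.2022705078125, 16.94085693359375), (140.5255584716797, 243.60531616210938), 23.27372932434082)
```

>>> arm_command(steps=[35,-46,10,0,0,-0.098,100,35,-46,10,0,0,-0.098,100,35,-46,10,0,0,-0.098,100,35,-46,10,0,0,-0.098,100,35,-46,10,0,0,-0.098,100])

```text
clock: 0.78
tool_pos: [0.3695, 0.3097, 0.3004]
tool_rot: [-0.0, 0.406, 0.914, 0.0]
force: [0.3, -0.1, 0.5]
width: 0.999
```

>>> arm_command(steps=[35,-46,0,0,0,-0.098,100,35,-46,0,0,0,-0.098,100,35,-46,0,0,0,-0.098,100,35,-46,0,0,0,-0.098,100,33,-44,0,0,0,-0.098,100])

```text
clock: 1.4
tool_pos: [0.5426, 0.0816, 0.3]
tool_rot: [-0.0, 0.616, 0.788, 0.0]
force: [0.5, 1.2, -0.7]
width: 0.999
```

```bash
cat >> h.py <<'E'
import json
def log():
    s=ctrl.read_state()
    open('log.jsonl','a').write(json.dumps([s['joints'].tolist(),s['tool_pos'].tolist(),s['tool_rot'].tolist()])+'\n')
    return s
E
python3 - <<'E'
from h import *
log();m=viewer.camera_model('wrist')
p,d=snap('wrist','w1.png');np.save('pics/w1d.npy',d);json.dump({k:np.array(v).tolist() for k,v in m.items()},open('pics/w1m.json','w'))
v,u=np.mgrid[0:384,0:512];P=pts(m,np.c_[u.ravel(),v.ravel()],d.ravel()).reshape(384,512,3)
mid=(abs(P[...,0]-.54)<.08)&(abs(P[...,1]-.083)<.08)
for a,b in[(.170,.18),(.143,.151)]:
    k=mid&(P[...,2]>a)&(P[...,2]<b);r=cv2.minAreaRect((P[k][:,:2]*1000).astype(np.float32));print(k.sum(),r,P[k].mean(0),np.median(P[k][:,2]))
E
```

```text
431 ((540.676513671875, 82.52037048339844), (8.898269653320312, 35.254276275634766), 15.6480712890625) [0.54052641 0.08303523 0.17247964] 0.1725226251375726
2990 ((540.6134033203125, 82.05387878417969), (61.83545684814453, 60.87580871582031), 15.819536209106445) [0.53984994 0.08534557 0.14685281] 0.14682865814195661
```

View pics/w1.png

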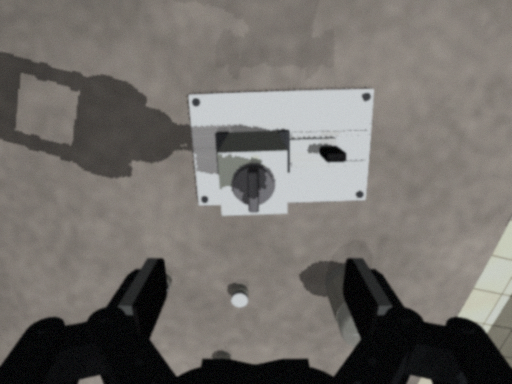

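Run:
```python
from h import *
m=viewer.camera_model('wrist');p=cv2.imread('pics/w1.png')
g=cv2.cvtColor(p,cv2.COLOR_BGR2GRAY);S=[]
for a in [(196,102),(367,97),(359,194),(205,199)]:
    u0,v0=a;w=255-g[v0-9:v0+10,u0-9:u0+10].astype(float);w=np.clip(w-130,0,None);vv,uu=np.mgrid[-9:10,-9:10];w[(uu**2+vv**2)>40]=0
    S.append((u0+(w*uu).sum()/w.sum(),v0+(w*vv).sum()/w.sum()))
W=onplane(m,S,.012);print(np.round(S,1).tolist(),W.round(4).tolist(),np.linalg.norm(np.diff(W[[0,1,2,3,0]],axis=0),axis=1).round(4))
y=(W[1]+W[2]-W[0]-W[3])[:2];y/=np.linalg.norm(y);cen=W.mean(0)[:2];print('yaw y deg',np.degrees(np.arctan2(y[1],y[0])),'o',cen-.0375*y)
cv2.imwrite('pics/w1z.png',cv2.resize(p[80:240,170:400],None,fx=3.4,fy=3.4,interpolation=cv2.INTER_CUBIC))
```

```text
[[195.5, 101.8], [365.9, 96.3], [359.2, 194.0], [204.2, 199.0]] [[0.4584, 0.1235, 0.012], [0.6648, 0.1806, 0.012], [0.6998, 0.0556, 0.012], [0.493, -0.0015, 0.012]] [0.2142 0.1299 0.2146 0.1298]
yaw y deg 15.451468767271404 o [0.54284423 0.07954955]
```

View pics/w1z.png

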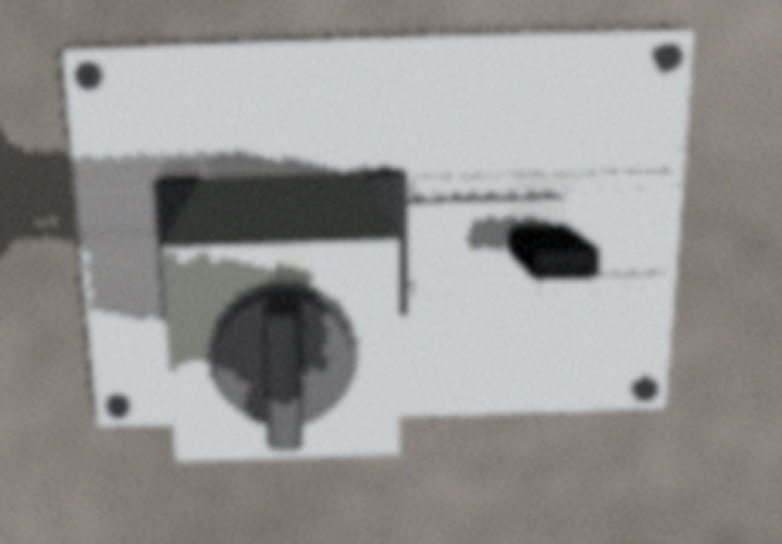

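Run:
```python
from h import *
m=viewer.camera_model('wrist');d=np.load('pics/w1d.npy')
v,u=np.mgrid[0:384,0:512];P=pts(m,np.c_[u.ravel(),v.ravel()],d.ravel()).reshape(384,512,3)
mid=(abs(P[...,0]-.54)<.05)&(abs(P[...,1]-.083)<.05)
def f(a,b,z):
    k=(mid&(P[...,2]>a)&(P[...,2]<b)).astype(np.uint8)
    c=max(cv2.findContours(k,0,2)[0],key=cv2.contourArea)
    W=onplane(m,c.reshape(-1,2).astype(float),z)
    print(cv2.minAreaRect((W[:,:2]*1000).astype(np.float32)))
f(.168,.18,.174);f(.14,.19,.148)
```

```text
((543.6179809570312, 77.7141342163086), (8.778619766235352, 35.10816192626953), 15.219086647033691)
((543.4261474609375, 77.09255981445312), (61.04878616333008, 61.07665252685547), 15.337028503417969)
```

Run:
```python
from h import *
s=log();print(s['tool_pos'],s['qd'])
def run(m,d,p):
    v,u=np.mgrid[0:384,0:512];P=pts(m,np.c_[u.ravel(),v.ravel()],d.ravel()).reshape(384,512,3)
    mid=(abs(P[...,0]-.54)<.05)&(abs(P[...,1]-.083)<.05)
    def f(a,b,z):
        k=(mid&(P[...,2]>a)&(P[...,2]<b)).astype(np.uint8)
        c=max(cv2.findContours(k,0,2)[0],key=cv2.contourArea)
        W=onplane(m,c.reshape(-1,2).astype(float),z)
        print(cv2.minAreaRect((W[:,:2]*1000).astype(np.float32)))
    f(.168,.18,.174);f(.14,.19,.148)
    g=cv2.cvtColor(p,cv2.COLOR_BGR2GRAY);S=[]
    for a in [(196,102),(367,97),(359,194),(205,199)]:
        u0,v0=a;w=255-g[v0-9:v0+10,u0-9:u0+10].astype(float);w=np.clip(w-130,0,None);vv,uu=np.mgrid[-9:10,-9:10];w[(uu**2+vv**2)>40]=0
        S.append((u0+(w*uu).sum()/w.sum(),v0+(w*vv).sum()/w.sum()))
    W=onplane(m,S,.012)
    y=(W[1]+W[2]-W[0]-W[3])[:2];y/=np.linalg.norm(y);cen=W.mean(0)[:2];print('yaw y deg',np.degrees(np.arctan2(y[1],y[0])),'o',cen-.0375*y)
run(json.load(open('pics/w1m.json')),np.load('pics/w1d.npy'),cv2.imread('pics/w1.png'))
m=viewer.camera_model('wrist');p,d=snap('wrist','w2.png');run(m,d,p)
```

```text
[0.54555127 0.07620241 0.29962866] [ 0.07069643 -0.04559749  0.05618636  0.02492981  0.02085179 -0.02392246]
((540.4560546875, 83.48030090332031), (8.793405532836914, 35.11555099487305), 15.667139053344727)
((540.2337646484375, 83.08586120605469), (61.21256637573242, 61.14305114746094), 15.91091537475586)
yaw y deg 15.899195916540657 o [0.53934185 0.08608763]
((540.45947265625, 83.58998107910156), (8.827118873596191, 35.37589645385742), 15.527559280395508)
((540.5248413085938, 83.07470703125), (61.83250427246094, 60.98448944091797), 15.923038482666016)
yaw y deg 15.67265330085066 o [0.54024847 0.08492361]
```

>>> arm_command(steps=[-1.5,0,-40,0,0,0.025,100,0,0,-42,0,0,0,100,0,0,-40,0,0,0,60,0,0,0,0,0,0,35,0,0,0,0,0,0,30])

```text
clock: 2.12
tool_pos: [0.5411, 0.0837, 0.18]
tool_rot: [0.001, 0.604, 0.797, 0.001]
force: [-0.6, -0.4, 1.4]
width: 0.379
```

Run:
```python
from h import *
s=log();print(s['tool_pos'],s['tool_rot'],s['force'],s['width'],s['clock'])
snap('side','s1.png');p,d=snap('wrist','w3.png')
q=cv2.imread('pics/s1.png')[90:250,100:300];cv2.imwrite('pics/s1z.png',cv2.resize(q,None,fx=3.5,fy=3.5))
s=log();print(s['tool_pos'],s['tool_rot'],s['force'],s['width'],s['clock'])
```

```text
[0.54105811 0.08366047 0.18000949] [8.74789179e-04 6.04453187e-01 7.96639925e-01 6.40808876e-04] [-0.61956827 -0.43529848  1.35815478] 0.37861151555991474 2.125
[0.54173986 0.0834573  0.1808067 ] [0.00173777 0.60453633 0.79657482 0.00116377] [-0.31930724 -0.46786567  0.53057876] 0.3042157491516945 2.225
```

View pics/s1z.png

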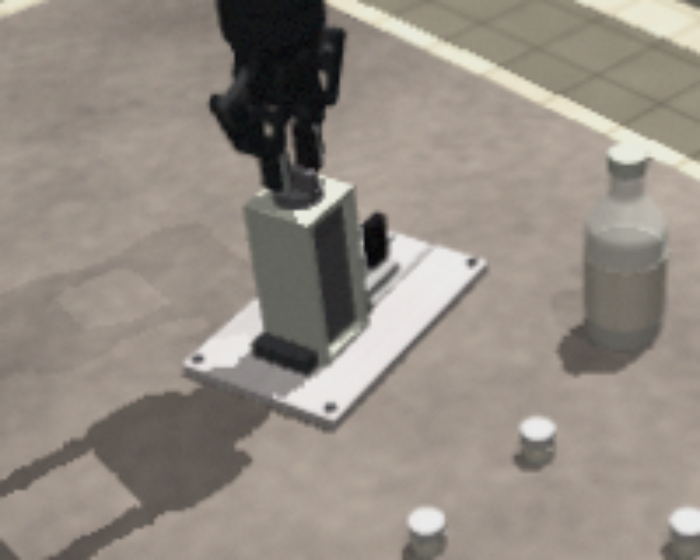

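View pics/w3.png

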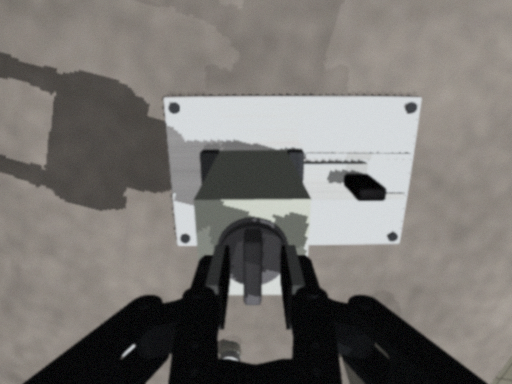

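The side and wrist views both show the fingers straddling the bar (wrist view: bar at x≈253, pads at 222 and 288). I'll close on it.

>>> arm_command(steps=[0,0,-1,0,0,0,15,0,0,0,0,0,0,0,0,0,0,0,0,0,0,0,0,0,0,0,0,0,0,0,0,0,0,0,0])

```text
clock: 2.85
tool_pos: [0.541, 0.0832, 0.1788]
tool_rot: [0.001, 0.605, 0.796, 0.0]
force: [-1.3, -1.1, 5.8]
width: 0.091
```

>>> arm_command(steps=[0,0,0,0,0,-0.15,0,0,0,0,0,0,-0.15,0,0,0,0,0,0,-0.15,0,0,0,0,0,0,-0.15,0,0,0,0,0,0,-0.15,0])

```text
clock: 3.48
tool_pos: [0.5415, 0.0831, 0.1787]
tool_rot: [0.001, 0.856, 0.518, 0.001]
force: [1.3, 0.1, 3.1]
width: 0.087
```

Run:
```python
from h import *
s=log();print(s['tool_pos'],s['tool_rot'],s['force'],s['torque'],s['width'],s['joints'])
```

```text
[0.54151882 0.0830751  0.17873896] [0.00111323 0.8556532  0.51754679 0.0013002 ] [1.34928729 0.05416353 3.08799986] [-0.21426718 -0.12842059  0.0256322 ] 0.08666977132004738 [-6.82396934e-02  1.51922328e-01  1.75053286e+00 -3.46964518e-04
  1.23572987e+00  4.14705598e-01]
```

>>> arm_command(steps=[0,0,0,0,0,-0.15,0,0,0,0,0,0,-0.15,0,0,0,0,0,0,-0.15,0,0,0,0,0,0,-0.15,0,0,0,0,0,0,-0.08,0])

```text
clock: 4.1
tool_pos: [0.5417, 0.0827, 0.1788]
tool_rot: [0.001, 0.979, 0.203, 0.002]
force: [0.7, -1.6, 3.6]
width: 0.081
```

Run:
```python
from h import *
s=log();print(s['tool_pos'],s['tool_rot'],s['force'],s['torque'],s['width'],s['joints'])
```

```text
[0.54170861 0.08273879 0.178826  ] [0.00098655 0.97909023 0.20341675 0.0017233 ] [ 0.72706344 -1.56329012  3.60066475] [-0.38188837 -0.15130223  0.0232795 ] 0.0810759937820559 [-6.84992247e-02  1.51959686e-01  1.75030899e+00 -1.02658915e-03
  1.23547285e+00  1.09293948e+00]
```

>>> arm_command(steps=[0,0,0,0,0,-0.05,0,0,0,0,0,0,-0.05,0,0,0,0,0,0,-0.05,0,0,0,0,0,0,0,0])

```text
clock: 4.6
tool_pos: [0.5417, 0.0828, 0.1789]
tool_rot: [0.001, 0.991, 0.131, 0.002]
force: [1.3, -1.1, 6.2]
width: 0.09
```

Run:
```python
from h import *
s=log();print(s['tool_pos'],s['tool_rot'],s['force'],s['torque'],s['width'],2*np.degrees(np.arctan2(s['tool_rot'][2],s['tool_rot'][1]))-90)
```

```text
[0.54167614 0.08275445 0.17885777] [8.39643839e-04 9.91340293e-01 1.31303911e-01 1.73272666e-03] [ 1.2790982  -1.09586323  6.1942571 ] [-0.45562983 -0.19990182  0.04853182] 0.0899144707855714 -74.9100782489919
```

>>> arm_command(steps=[0,0,0,0,0,-0.03,0,0,0,0,0,0,0,0,0,0,0,0,0,0,0])

```text
clock: 4.97
tool_pos: [0.5418, 0.0827, 0.1789]
tool_rot: [0.001, 0.993, 0.117, 0.002]
force: [1.9, -2.9, 5.0]
width: 0.085
```

Run:
```python
from h import *
s=log();print(s['tool_pos'],s['tool_rot'],s['force'],s['torque'],s['width'],2*np.degrees(np.arctan2(s['tool_rot'][2],s['tool_rot'][1]))-90)
```

```text
[0.54182606 0.08271309 0.17889954] [9.90153353e-04 9.93121813e-01 1.17065270e-01 1.95125784e-03] [ 1.87894236 -2.8733524   5.01726268] [-0.53636054 -0.26253507  0.34110288] 0.08451754427029842 -76.55444555245205
```

>>> arm_command(steps=[0,0,0,0,0,-0.03,0,0,0,0,0,0,0,0,0,0,0,0,0,0,0])

```text
clock: 5.35
tool_pos: [0.5418, 0.0827, 0.1789]
tool_rot: [0.001, 0.995, 0.103, 0.002]
force: [2.7, -2.2, 6.0]
width: 0.082
```

Run:
```python
from h import *
s=log();print(s['tool_pos'],s['tool_rot'],s['force'],s['torque'],s['width'],2*np.degrees(np.arctan2(s['tool_rot'][2],s['tool_rot'][1]))-90)
```

```text
[0.54182939 0.08268307 0.17890588] [0.00112236 0.99470686 0.10272875 0.00195224] [ 2.70783417 -2.23908319  6.03484988] [-0.54809969 -0.25743232  0.75724381] 0.08183887984571887 -78.20731877185295
```

>>> arm_command(steps=[0,0,0,0,0,0,20,0,0,0,0,0,0,50,0,0,40,0,0,0,60,0,0,60,0,0,0,60,0,0,20,0,0,0,60])

```text
clock: 5.98
tool_pos: [0.5415, 0.0835, 0.3013]
tool_rot: [0.0, 0.995, 0.101, 0.003]
force: [0.4, -0.3, -1.3]
width: 0.598
```

>>> arm_command(steps=[0,0,0,0,0,0,60,0,0,0,0,0,0,60])

```text
clock: 6.22
tool_pos: [0.5394, 0.0834, 0.2952]
tool_rot: [-0.0, 0.995, 0.101, -0.002]
force: [0.2, 0.2, -0.1]
width: 0.597
```

Run:
```python
from h import *
s=log();print(s['tool_pos'],s['joints'])
m=viewer.camera_model('wrist');p,d=snap('wrist','w4.png')
v,u=np.mgrid[0:384,0:512];P=pts(m,np.c_[u.ravel(),v.ravel()],d.ravel()).reshape(384,512,3)
mid=(abs(P[...,0]-.54)<.05)&(abs(P[...,1]-.083)<.05)
def f(a,b,z):
        k=(mid&(P[...,2]>a)&(P[...,2]<b)).astype(np.uint8)
        c=max(cv2.findContours(k,0,2)[0],key=cv2.contourArea)
        W=onplane(m,c.reshape(-1,2).astype(float),z)
        print(cv2.minAreaRect((W[:,:2]*1000).astype(np.float32)))
f(.168,.18,.174);f(.14,.19,.148)
# fit kinematic structure
L=[json.loads(l) for l in open('log.jsonl')]
print(len(L))
```

```text
[0.53941006 0.08344137 0.29518799] [-6.80748965e-02  5.75233590e-02  1.61755639e+00  1.40486281e-04
  1.46998342e+00  1.29983363e+00]
((543.0687866210938, 82.43943786621094), (36.0619010925293, 8.86052131652832), 14.45113468170166)
((542.4143676757812, 82.32534790039062), (63.23692321777344, 59.73429489135742), 14.644278526306152)
10
```

View pics/w4.png

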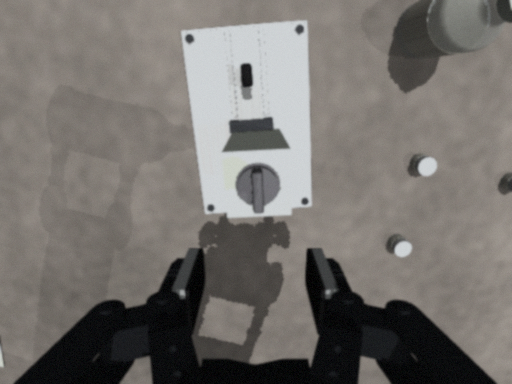

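Run:
```python
from h import *
s=log();print(s['tool_pos'])
m=viewer.camera_model('wrist');p,d=snap('wrist','w5.png')
print(np.abs(ctrl.read_state()['qd']).max())
g=cv2.cvtColor(p,cv2.COLOR_BGR2GRAY)
k=(g[50:100,225:265]<35).astype(np.uint8)
c=max(cv2.findContours(k,0,2)[0],key=cv2.contourArea).reshape(-1,2)+[225,50]
print(cv2.boundingRect(c))
W=onplane(m,c.astype(float),.068);print('handle',cv2.minAreaRect((W[:,:2]*1000).astype(np.float32)))
S=[]
for a in [(189,39),(299,29),(305,202),(211,208)]:
    u0,v0=a;w=255-g[v0-9:v0+10,u0-9:u0+10].astype(float);w=np.clip(w-130,0,None);vv,uu=np.mgrid[-9:10,-9:10];w[(uu**2+vv**2)>36]=0
    S.append((u0+(w*uu).sum()/w.sum(),v0+(w*vv).sum()/w.sum()))
print(np.round(S,1).tolist())
W=onplane(m,S,.012);print(np.linalg.norm(np.diff(W[[0,1,2,3,0]],axis=0),axis=1).round(4))
y=(W[0]+W[1]-W[2]-W[3])[:2];y/=np.linalg.norm(y);cen=W.mean(0)[:2];print('yaw y deg',np.degrees(np.arctan2(y[1],y[0])),'o',cen-.0375*y,'h',cen+(.095-.0375)*y)
```

```text
[0.53926944 0.08341711 0.2948814 ]
0.007865742806085376
(242, 65, 9, 21)
handle ((631.4410400390625, 112.28491973876953), (19.889028549194336, 8.356220245361328), 11.379140853881836)
[[189.1, 37.9], [299.3, 28.5], [304.5, 200.7], [210.3, 207.3]]
[0.1298 0.2147 0.1297 0.2146]
yaw y deg 15.90943438821942 o [0.53949637 0.08610097] h [0.63085751 0.11214214]
```

>>> arm_command(steps=[46,14,0,0,0,0.035,50,46,15,0,0,0,0.035,50,0,0,-60,0,0,0,50,0,0,-60,0,0,0,50,0,0,-40,0,0,0,50])

```text
clock: 6.95
tool_pos: [0.6296, 0.1124, 0.1319]
tool_rot: [-0.001, 0.991, 0.136, -0.004]
force: [0.8, 0.3, -0.1]
width: 0.5
```

>>> arm_command(steps=[0,0,0,0,0,0,50,0,0,0,0,0,0,50])

```text
clock: 7.2
tool_pos: [0.6332, 0.1123, 0.1388]
tool_rot: [0.0, 0.991, 0.136, 0.001]
force: [-0.2, -0.3, 0.6]
width: 0.498
```

Run:
```python
from h import *
s=log();print(s['tool_pos'],s['tool_rot'],s['joints'],2*np.degrees(np.arctan2(s['tool_rot'][2],s['tool_rot'][1]))-90)
snap('side','s2.png');p,d=snap('wrist','w6.png')
q=cv2.imread('pics/s2.png')[30:230,60:320];a=cv2.resize(q,None,fx=1.5,fy=1.5);b=cv2.resize(p,(400,300));cv2.imwrite('pics/s2z.png',np.hstack([a,b]))
```

```text
[0.63321476 0.11233699 0.13884659] [1.47776690e-04 9.90706264e-01 1.36014727e-01 1.03466874e-03] [-1.19629889e-02  4.28732033e-01  1.49364678e+00  1.45615585e-05
  1.21712355e+00  1.28595289e+00] -74.36538996767071
```

View pics/s2z.png

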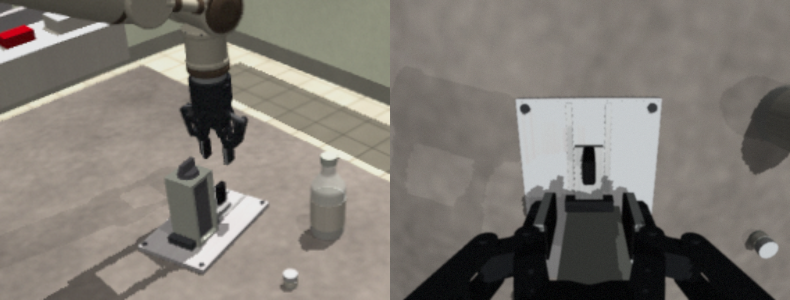

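>>> arm_command(steps=[-1,0,-40,0,0,0,50,0,0,-38,0,0,0,40,0,0,0,0,0,0,20,0,0,0,0,0,0,0,0,0,0,0,0,0,0])

```text
clock: 7.92
tool_pos: [0.6315, 0.112, 0.0601]
tool_rot: [0.0, 0.991, 0.136, 0.0]
force: [-0.3, -2.5, -7.4]
width: 0.129
```

>>> arm_command(steps=[0,0,0,0,0,0,0,0,0,0,0,0,0,0])

```text
clock: 8.18
tool_pos: [0.6315, 0.112, 0.06]
tool_rot: [0.0, 0.991, 0.136, 0.0]
force: [-2.0, -3.5, -4.3]
width: 0.128
```

Run:
```python
from h import *
s=log();print(s['tool_pos'],s['force'],s['torque'],s['width'])
```

```text
[0.63153712 0.11203503 0.06002858] [-1.99047352 -3.53958302 -4.34133562] [-0.3594498   0.38427581  0.21021238] 0.12783176775291025
```

>>> arm_command(steps=[9.6,2.7,0,0,0,0,0,9.6,2.7,0,0,0,0,0,9.6,2.7,0,0,0,0,0,9.6,2.7,0,0,0,0,0,0,0,0,0,0,0,0])

```text
clock: 8.8
tool_pos: [0.6707, 0.1232, 0.0601]
tool_rot: [0.0, 0.991, 0.136, 0.001]
force: [0.8, -1.9, -3.3]
width: 0.126
```

>>> arm_command(steps=[0,0,0,0,0,0,10,0,0,0,0,0,0,40,0,0,40,0,0,0,50,0,0,60,0,0,0,60,0,0,60,0,0,0,60])

```text
clock: 9.43
tool_pos: [0.6698, 0.1236, 0.2223]
tool_rot: [-0.0, 0.991, 0.136, 0.001]
force: [1.1, -0.6, -0.1]
width: 0.6
```

Run:
```python
from h import *
s=log();print(s['tool_pos'],s['force'],s['torque'],s['width'],s['joints'])
snap('side','s3.png');p,d=snap('top','t3.png')
q=cv2.imread('pics/s3.png')[90:270,100:330];a=cv2.resize(q,(400,313));b=cv2.resize(p[150:270,120:270],(390,313));cv2.imwrite('pics/s3z.png',np.hstack([a,b]))
```

```text
[0.669849   0.123622   0.22231483] [ 1.12777961 -0.5540335  -0.13502002] [-0.00326206 -0.07834334  0.02928777] 0.6002477701848202 [5.18577804e-03 4.47673500e-01 1.29738351e+00 8.74824301e-04
 1.39453621e+00 1.30310483e+00]
```

View pics/s3z.png

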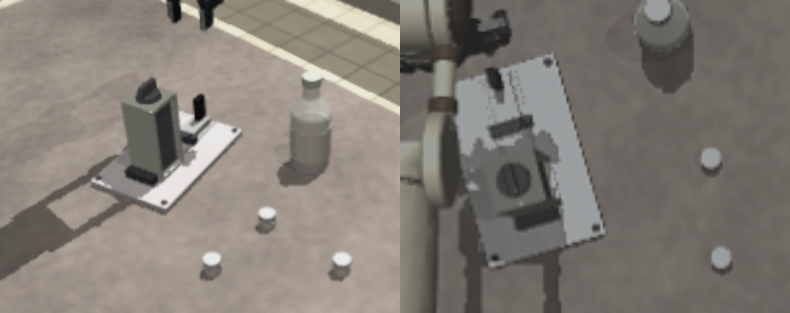

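>>> arm_command(steps=[-10,-40,20,0,0,0.157,100,-10,-40,20,0,0,0.157,100,-10,-40,20,0,0,0.157,100,-10,-30,20,0,0,0.157,100,-10,-20,20,0,0,0.157,100])

```text
clock: 10.15
tool_pos: [0.6196, -0.048, 0.3211]
tool_rot: [0.001, 0.862, 0.506, 0.001]
force: [0.2, 0.0, 0.0]
width: 1.0
```

>>> arm_command(steps=[-10,-10,0,0,0,0.157,100,-10,0,0,0,0,0.157,100,-10,0,0,0,0,0.157,100,-10,0,0,0,0,0.157,100,-2,0,0,0,0,0.157,100])

```text
clock: 10.78
tool_pos: [0.5777, -0.0565, 0.3206]
tool_rot: [0.001, 0.603, 0.798, 0.001]
force: [-0.2, -0.4, -0.5]
width: 0.999
```

Run:
```python
from h import *
s=log();print(s['tool_pos'],s['tool_rot'],s['joints'])
```

```text
[ 0.57766978 -0.05654233  0.32055762] [1.08109846e-03 6.02695913e-01 7.97969833e-01 7.83204471e-04] [-3.06018154e-01  1.32711790e-01  1.48763378e+00  7.54501262e-04
  1.51868565e+00 -5.83100919e-01]
```

>>> arm_command(steps=[0,0,0,0.14,0.04,0,100,0,0,0,0.14,0.04,0,100,0,0,0,0.14,0.04,0,100,0,0,0,0,0,0,100])

```text
clock: 11.28
tool_pos: [0.5779, -0.0584, 0.3185]
tool_rot: [-0.173, 0.592, 0.777, 0.13]
force: [0.2, -0.6, 0.5]
width: 1.001
```

Run:
```python
from h import *
s=log();print(s['tool_pos'],s['tool_rot'],s['joints'])
```

```text
[ 0.57794485 -0.05839376  0.31852789] [-0.17321389  0.59155369  0.77666398  0.12982387] [-0.46849879  0.29075885  1.36080073  0.32352112  1.7849968  -0.71545484]
```

>>> arm_command(steps=[0,0,0,0.14,0.04,0,100,0,0,0,0.14,0.04,0,100,0,0,0,0.14,0.04,0,100,0,0,0,0.14,0.04,0,100,0,0,0,0,0,0,100])

```text
clock: 11.9
tool_pos: [0.5775, -0.0566, 0.3174]
tool_rot: [-0.391, 0.529, 0.695, 0.291]
force: [0.4, 1.2, 0.8]
width: 0.999
```

```bash
cat > kin.py <<'E'
from h import *
from scipy.spatial.transform import Rotation as Ro
from scipy.optimize import least_squares
def fk(p,q):
    # p: d1z,a1, L2, a3(perp), L4, d6, lat1(before j4), lat2(after j4), yaw offs q6
    z1,a1,L2,a3,L4,d6,l1,l2,o6=p
    R1=Ro.from_rotvec([0,0,q[0]]);X=np.array([0,0,z1])+R1.apply([a1,l1,0])
    R=R1*Ro.from_rotvec([0,q[1],0]);X=X+R.apply([0,0,L2])
    R=R*Ro.from_rotvec([0,q[2],0]);X=X+R.apply([a3,0,L4])
    R=R*Ro.from_rotvec([0,0,q[3]])*Ro.from_rotvec([0,q[4],0])
    X=X+R.apply([0,l2,0]);R=R*Ro.from_rotvec([0,0,q[5]+o6]);X=X+R.apply([0,0,d6])
    return X,R
def load():
    return [json.loads(l) for l in open('log.jsonl')]
def fit():
    L=load()
    def f(p):
        e=[]
        for q,x,r in L:
            X,R=fk(p,q);Rm=Ro.from_quat([r[1],r[2],r[3],r[0]])
            e+=list((X-x)*1000)+list((R.inv()*Rm).as_rotvec()*100)
        return e
    best=None
    for o6 in (0,1.57,3.14,-1.57):
        s=least_squares(f,[.3,0,.4,0,.4,.25,.06,.06,o6])
        if best is None or s.cost<best.cost:best=s
    return best,L
E
python3 - <<'E'
from kin import *
s=log();print(s['tool_pos'],s['tool_rot'],s['joints'])
b,L=fit();print(b.cost,len(L),b.x.round(4));print(np.abs(b.fun).reshape(-1,6).max(0))
E
```

```text
[ 0.57754553 -0.05657162  0.31739331] [-0.39091999  0.52876442  0.69474144  0.29141736] [-0.59413849  0.5480933   1.24221372  0.69606834  2.12109372 -0.73508973]
1.666020259384712e-25 17 [0.2981 0.     0.3857 0.0478 0.5191 0.2864 0.1199 0.     1.5708]
[2.22044605e-13 1.11022302e-13 1.38777878e-13 3.05762800e-14
 6.10622664e-14 3.32825927e-14]
```

```bash
cat >> kin.py <<'E'
P0=[0.2981,0,.3857,.0478,.5191,.2864,.1199,0,np.pi/2]
LO=np.array([-2.91,-.94,.18,-1.29,.17,-3]);HI=np.array([2.91,2.29,2.7,4.43,2.64,3])
O=np.array([.5395,.0861]);YAW=np.radians(15.8)
xc=np.array([np.sin(YAW),-np.cos(YAW),0]);yc=np.array([np.cos(YAW),np.sin(YAW),0])
def rot(tilt):  # tool down, y along clamp y, tilted tilt about clamp y
    z=np.array([0,0,-1.]);x=-xc
    R=np.c_[x,yc,z]
    return Ro.from_rotvec(yc*tilt)*Ro.from_matrix(R)
def ik(X,R,q0):
    def f(q):
        x,r=fk(P0,q);return np.r_[(x-X)*1000,(r.inv()*R).as_rotvec()*300]
    s=least_squares(f,np.clip(q0,LO+.01,HI-.01),bounds=(LO,HI));return s.x,s.cost
def links(q):
    R1=Ro.from_rotvec([0,0,q[0]]);X=np.array([0,0,.2981])+R1.apply([0,.1199,0])
    R=R1*Ro.from_rotvec([0,q[1],0]);E=X+R.apply([0,0,.3857]);R=R*Ro.from_rotvec([0,q[2],0]);W=E+R.apply([.0478,0,.5191]);return E,W
E
python3 - <<'E'
from kin import *
q=load()[-1][0]
def cl(x,y,z): return np.r_[O,0]+xc*x+yc*y+[0,0,z]
for T in (90,75,60,45):
    t=np.radians(T);q1=q
    for name,xb,zb,tt in[('start',.012,.025,t)]:
        X=cl(.002+xb,0,.08+zb);R=rot(t)
        a,c=ik(X,R,q);E,W=links(a);print(T,name,X.round(3),a.round(2),round(c,3),'W',W.round(3),'E',E.round(3))
        X=cl(-zb,.003,.044+xb);R=rot(t-np.pi/2)
        a,c=ik(X,R,a);E,W=links(a);print(T,'end',X.round(3),a.round(2),round(c,3),'W',W.round(3),'E',E.round(3))
E
```

```text
90 start [0.543 0.073 0.105] [-0.5   0.98  1.41  0.95  2.07 -0.97] 0.0 W [ 0.621 -0.203  0.105] E [ 0.338 -0.048  0.514]
90 end [0.536 0.111 0.056] [-0.02  0.32  1.82 -0.    1.   -0.29] 0.0 W [0.536 0.111 0.342] E [0.125 0.118 0.664]
75 start [0.543 0.073 0.105] [-0.49  0.82  1.48  0.83  1.9  -0.97] 0.0 W [ 0.619 -0.194  0.179] E [ 0.305 -0.027  0.561]
75 end [0.536 0.111 0.056] [ 0.12  0.34  1.82 -0.32  0.96  0.02] 0.0 W [0.515 0.182 0.333] E [0.114 0.134 0.662]
60 start [0.543 0.073 0.105] [-0.46  0.67  1.56  0.71  1.73 -0.93] 0.0 W [ 0.611 -0.166  0.248] E [0.267 0.003 0.601]
60 end [0.536 0.111 0.056] [ 0.25  0.41  1.8  -0.63  1.01  0.33] 0.0 W [0.497 0.249 0.304] E [0.12  0.154 0.652]
45 start [0.543 0.073 0.105] [-0.4   0.52  1.63  0.59  1.55 -0.86] 0.0 W [ 0.598 -0.122  0.308] E [0.223 0.036 0.633]
45 end [0.536 0.111 0.056] [ 0.35  0.52  1.75 -0.89  1.14  0.58] 0.0 W [0.48  0.306 0.259] E [0.139 0.18  0.632]
```

Run:
```python
from kin import *
viewer.snapshot('top')
s=log();print(s['tool_pos'],np.abs(s['qd']).max())
m=viewer.camera_model('wrist');p,d=snap('wrist','w7.png')
v,u=np.mgrid[0:384,0:512];P=pts(m,np.c_[u.ravel(),v.ravel()],d.ravel()).reshape(384,512,3)
mid=(abs(P[...,0]-.54)<.06)&(abs(P[...,1]-.083)<.06)
def f(a,b,z):
        k=(mid&(P[...,2]>a)&(P[...,2]<b)).astype(np.uint8)
        c=max(cv2.findContours(k,0,2)[0],key=cv2.contourArea)
        W=onplane(m,c.reshape(-1,2).astype(float),z)
        print(cv2.minAreaRect((W[:,:2]*1000).astype(np.float32)))
f(.168,.18,.174);f(.142,.155,.148)
R=rot(np.radians(60));X=np.r_[.5413,.0828,0]+xc*.012+[0,0,.105]
pre=X-R.apply([0,0,.09]);print('grasp',X,'pre',pre)
cur=Ro.from_quat(np.roll(s['tool_rot'],-1));print('dpos mm',(pre-s['tool_pos'])*1000,'drot',(R*cur.inv()).as_rotvec())
```

```text
[ 0.57779901 -0.05627544  0.31888928] 0.03742469525362359
((541.6351928710938, 78.50473022460938), (35.137840270996094, 10.69090461730957), 15.555485725402832)
((541.442626953125, 79.83574676513672), (61.88319396972656, 63.25667190551758), 14.508096694946289)
grasp [0.54456736 0.07125338 0.105     ] pre [ 0.56578951 -0.00374409  0.15      ]
dpos mm [ -12.00949945   52.53134977 -168.88928254] drot [0.03175506 0.00251761 0.00033932]
```

View pics/w7.png

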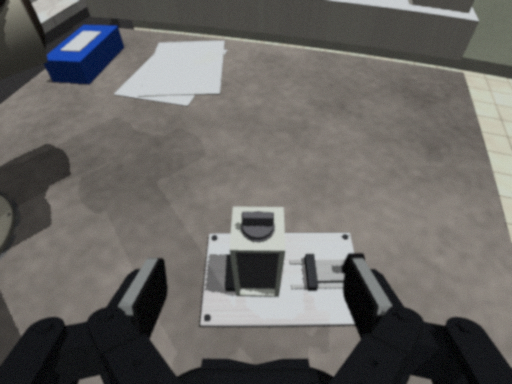

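>>> arm_command(steps=[-3,13,-42,0.016,0,0,100,-3,13,-42,0.016,0,0,100,-3,13,-42,0,0,0,100,-3,13,-42,0,0,0,100,0,0,0,0,0,0,100])

```text
clock: 12.62
tool_pos: [0.5644, -0.0028, 0.1502]
tool_rot: [-0.4, 0.521, 0.691, 0.302]
force: [0.2, 0.6, 0.3]
width: 0.999
```

Run:
```python
from kin import *
snap('side','s4.png')
s=log();print(s['tool_pos'],np.abs(s['qd']).max())
p,d=snap('wrist','w8.png')
q=cv2.imread('pics/s4.png')[60:270,100:360];a=cv2.resize(q,(400,323));b=cv2.resize(p,(400,323));cv2.imwrite('pics/s4z.png',np.hstack([a,b]))
R=rot(np.radians(60));X=np.r_[.5413,.0828,0]+xc*.012+[0,0,.105]
cur=Ro.from_quat(np.roll(s['tool_rot'],-1));print('dpos mm',(X-s['tool_pos'])*1000,'drot',(R*cur.inv()).as_rotvec())
```

```text
[ 0.56577399 -0.0040361   0.15244465] 0.05385218299990806
dpos mm [-21.20662453  75.28948028 -47.44464805] drot [-0.002331    0.00309275 -0.00133383]
```

View pics/s4z.png

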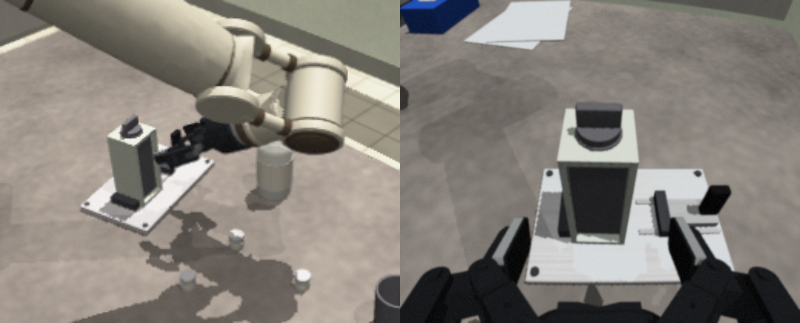

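>>> arm_command(steps=[-7,25,-15,0,0,0,100,-7,25,-16,0,0,0,100,-7,25,-16,0,0,0,100,0,0,0,0,0,0,90,0,0,0,0,0,0,80])

```text
clock: 13.35
tool_pos: [0.5465, 0.0687, 0.1064]
tool_rot: [-0.397, 0.521, 0.692, 0.304]
force: [0.2, 0.4, 0.7]
width: 0.798
```

>>> arm_command(steps=[0,0,0,0,0,0,60,0,0,0,0,0,0,50,0,0,0,0,0,0,50])

```text
clock: 13.72
tool_pos: [0.5463, 0.0683, 0.1063]
tool_rot: [-0.397, 0.522, 0.691, 0.305]
force: [-1.2, -4.5, 6.4]
width: 0.716
```

Run:
```python
from kin import *
snap('side','s5.png')
s=log();print(s['tool_pos'],s['tool_rot'],s['force'],s['torque'],s['width'],np.abs(s['qd']).max())
p,d=snap('wrist','w9.png')
q=cv2.imread('pics/s5.png')[60:270,100:360];a=cv2.resize(q,(400,323));b=cv2.resize(p,(400,323));cv2.imwrite('pics/s5z.png',np.hstack([a,b]))
```

```text
[0.54629268 0.06831221 0.10628379] [-0.39721186  0.52150909  0.6909902   0.30460391] [-0.98543991 -4.90523756  5.91210099] [-0.06326468  0.01175427  0.20384262] 0.7175891231855174 0.0020915529747266683
```

View pics/s5z.png

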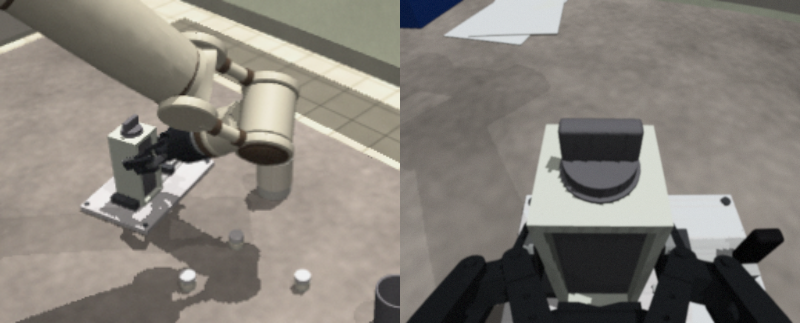

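>>> arm_command(steps=[1.5,0.5,10,0,0,0,40,1.5,0.5,20,0,0,0,40,0,0,25,0,0,0,40,0,0,0,0,0,0,40])

```text
clock: 14.32
tool_pos: [0.5491, 0.0706, 0.1615]
tool_rot: [-0.396, 0.521, 0.692, 0.304]
force: [0.3, -0.7, -4.5]
width: 0.72
```

Run:
```python
from kin import *
snap('side','s6.png')
s=log();print(s['tool_pos'],s['tool_rot'],s['force'],s['torque'],s['width'],np.abs(s['qd']).max())
p,d=snap('wrist','w10.png')
q=cv2.imread('pics/s6.png')[60:270,100:360];a=cv2.resize(q,(400,323));b=cv2.resize(p,(400,323));cv2.imwrite('pics/s6z.png',np.hstack([a,b]))
```

```text
[0.54825708 0.07086729 0.16001364] [-0.3974756   0.52158796  0.69123565  0.30356617] [ 0.77922483 -0.39003921 -4.52227755] [-1.08857074 -0.26130504  0.02763313] 0.7159844427503769 0.031123883968066396
```

View pics/s6z.png

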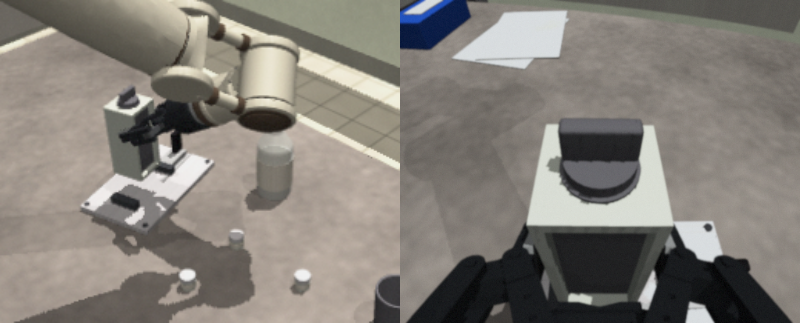

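The block is held firmly and lifted clear, and the wrist view of it hasn't changed. Next I'll rotate it.

>>> arm_command(steps=[-1.2,4.3,0,-0.151,-0.043,0,40,-1.2,4.3,0,-0.151,-0.043,0,40,-1.2,4.3,0,-0.151,-0.043,0,40,-1.2,4.3,0,-0.151,-0.043,0,40,-1.2,4.3,0,-0.151,-0.043,0,40])

```text
clock: 15.05
tool_pos: [0.5407, 0.0929, 0.1583]
tool_rot: [-0.104, 0.597, 0.791, 0.079]
force: [-0.0, 0.6, -4.0]
width: 0.715
```

>>> arm_command(steps=[-1.2,4.3,0,-0.151,-0.043,0,40,-1.2,4.3,0,-0.151,-0.043,0,40,-1.2,4.3,0,-0.151,-0.043,0,40,-1.2,4.3,0,-0.151,-0.043,0,40,-1.2,4.3,0,-0.151,-0.043,0,40])

```text
clock: 15.68
tool_pos: [0.5341, 0.1146, 0.1579]
tool_rot: [0.206, 0.581, 0.772, -0.156]
force: [-0.3, -0.7, -5.4]
width: 0.718
```

>>> arm_command(steps=[0,0,0,0,0,0,40,0,0,0,0,0,0,40,0,0,0,0,0,0,40])

```text
clock: 16.05
tool_pos: [0.536, 0.1132, 0.1595]
tool_rot: [0.206, 0.582, 0.772, -0.153]
force: [0.2, -0.5, -4.5]
width: 0.717
```

Run:
```python
from kin import *
snap('side','s7.png')
s=log();print(s['tool_pos'],s['tool_rot'],s['force'],s['torque'],s['width'],np.abs(s['qd']).max(),s['joints'])
p,d=snap('wrist','w11.png');t,d=snap('top','t7.png');np.save('pics/t7d.npy',d)
q=cv2.imread('pics/s7.png')[60:270,100:360];a=cv2.resize(q,(400,323));b=cv2.resize(t[150:270,120:270],(400,323));cv2.imwrite('pics/s7z.png',np.hstack([a,b]))
cur=Ro.from_quat(np.roll(s['tool_rot'],-1));R=rot(np.radians(-30));print('drot',(R*cur.inv()).as_rotvec())
T=np.r_[O,0]-xc*.026+yc*.003+[0,0,.0573];print('d',(T-s['tool_pos'])*1000)
```

```text
[0.53607522 0.11316088 0.1596408 ] [ 0.20569685  0.58224425  0.77147064 -0.15334107] [-0.6653294  -0.69047839 -4.18518608] [ 6.20666756e-01  2.01614987e-01 -5.16918204e-04] 0.720516760879172 0.005576647164988773 [ 0.24829606  0.24343701  1.76677853 -0.56700371  1.17527545  0.20575093]
drot [-0.0053016   0.00154363 -0.00279031]
d [  -0.76785054   -1.22637416 -102.34079766]
```

View pics/s7z.png

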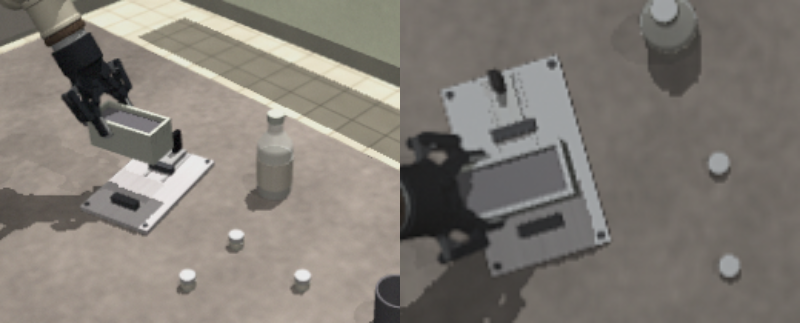

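>>> arm_command(steps=[0,-1,-25,-0.003,0,0,40,1.5,0,-25,0,0,0,40,0,0,-25,0,0,0,40,0,0,0,0,0,0,40,0,0,0,0,0,0,40])

```text
clock: 16.82
tool_pos: [0.5381, 0.113, 0.0855]
tool_rot: [0.208, 0.581, 0.772, -0.154]
force: [-0.0, 0.2, -3.9]
width: 0.719
```

Run:
```python
from kin import *
snap('side','s8.png')
s=log();print(s['tool_pos'],s['force'])
p,d=snap('wrist','w12.png');t,d=snap('top','t8.png');np.save('pics/t8d.npy',d)
q=cv2.imread('pics/s8.png')[110:230,150:290];a=cv2.resize(q,(400,343));b=cv2.resize(t[160:260,130:220],(400,444))[:343];cv2.imwrite('pics/s8z.png',np.hstack([a,b]))
m=viewer.camera_model('top');v,u=np.mgrid[160:265,125:220];P=pts(m,np.c_[u.ravel(),v.ravel()],d[160:265,125:220].ravel())
rel=P-np.r_[O,0];C=np.c_[rel@xc,rel@yc,P[:,2]]*1000
k=(C[:,2]>80)&(C[:,2]<105)&(C[:,0]>0)&(C[:,0]<70)&(abs(C[:,1])<50)
print(k.sum(),C[k].min(0),C[k].max(0),cv2.minAreaRect(C[k][:,:2].astype(np.float32)),np.median(C[k][:,2]))
```

```text
[0.53841804 0.11318931 0.08594721] [-0.53654358  0.15712966 -3.98126223]
452 [ 6.20298053e-02 -2.43248430e+01  8.14091688e+01] [ 67.58861585  38.49970257 104.96786359] ((33.87687301635742, 7.1908111572265625), (62.693572998046875, 67.44884490966797), 89.62226867675781) 92.7831211174652
```

View pics/s8z.png

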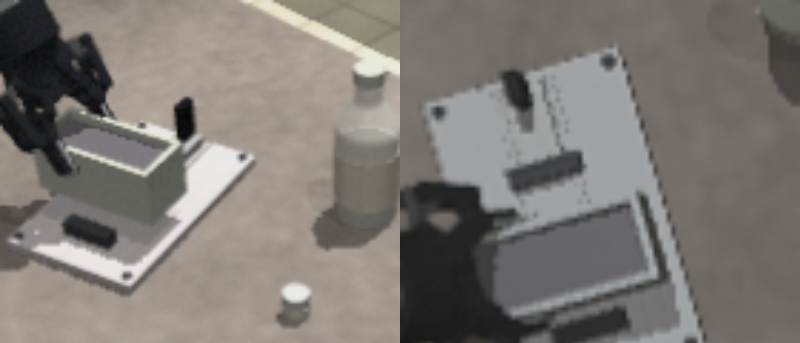

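>>> arm_command(steps=[0,0,-12,0,0,0,40,0,0,-11,0,0,0,40,0,0,0,0,0,0,40,0,0,0,0,0,0,40])

```text
clock: 17.48
tool_pos: [0.5372, 0.1131, 0.0611]
tool_rot: [0.207, 0.581, 0.772, -0.155]
force: [0.4, 0.3, -4.4]
width: 0.715
```

>>> arm_command(steps=[0,0,-3,0,0,0,40,0,0,-1.5,0,0,0,40,0,0,0,0,0,0,40])

```text
clock: 17.85
tool_pos: [0.5371, 0.1131, 0.0567]
tool_rot: [0.207, 0.581, 0.772, -0.155]
force: [-0.0, 0.1, -4.7]
width: 0.719
```

>>> arm_command(steps=[0,0,-1.5,0,0,0,40,0,0,0,0,0,0,40])

```text
clock: 18.1
tool_pos: [0.5374, 0.1131, 0.0564]
tool_rot: [0.207, 0.581, 0.772, -0.155]
force: [-4.1, 1.4, 6.0]
width: 0.722
```

Run:
```python
from kin import *
s=log();print(s['tool_pos'],s['force'],s['torque'])
snap('side','s9.png')
q=cv2.imread('pics/s9.png')[110:230,150:290];cv2.imwrite('pics/s9z.png',cv2.resize(q,None,fx=5,fy=5,interpolation=cv2.INTER_CUBIC))
```

```text
[0.53742931 0.11312224 0.05639632] [-4.12807445  1.36392501  6.02130814] [ 0.12970509  0.93671572 -0.31765917]
```

View pics/s9z.png

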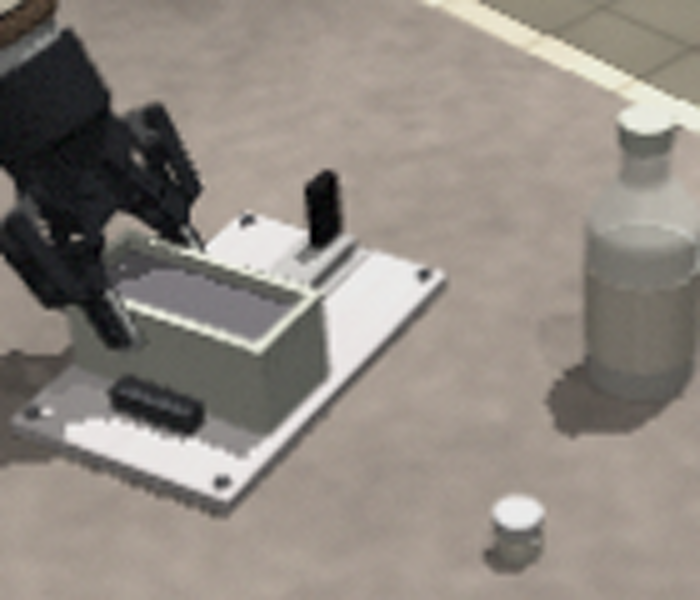

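>>> arm_command(steps=[0,0,0,0,0,0,80,0,0,0,0,0,0,100,0,0,0,0,0,0,100,-5,19,35,0,0,0,100,-7,24,43,0,0,0,100])

```text
clock: 18.77
tool_pos: [0.5244, 0.1559, 0.1333]
tool_rot: [0.206, 0.581, 0.772, -0.156]
force: [1.3, -0.2, -0.4]
width: 0.997
```

>>> arm_command(steps=[-7,24,43,0,0,0,100,0,0,40,0.13,0.037,0,100,0,0,30,0.13,0.037,0,100,0,0,0,0.13,0.037,0,100,0,0,0,0.113,0.032,0,100])

```text
clock: 19.4
tool_pos: [0.5188, 0.18, 0.2476]
tool_rot: [0.001, 0.602, 0.799, 0.003]
force: [-0.4, 0.3, -0.6]
width: 0.998
```

Run:
```python
from kin import *
viewer.snapshot('top');viewer.snapshot('top');t,d=snap('top','t10.png');snap('side','s10.png')
s=log();print(s['tool_pos'],s['tool_rot'],s['force'],s['clock'])
q=cv2.imread('pics/s10.png')[110:230,150:290];a=cv2.resize(q,(400,343));b=cv2.resize(t[160:260,130:220],(400,444))[:343];cv2.imwrite('pics/s10z.png',np.hstack([a,b]))
m=viewer.camera_model('top');v,u=np.mgrid[160:265,125:220];P=pts(m,np.c_[u.ravel(),v.ravel()],d[160:265,125:220].ravel())
rel=P-np.r_[O,0];C=np.c_[rel@xc,rel@yc,P[:,2]]*1000
k=(C[:,2]>55)&(C[:,2]<78)&(C[:,0]>-80)&(C[:,0]<80)&(abs(C[:,1])<48)
print(k.sum(),C[k].min(0),C[k].max(0),cv2.minAreaRect(C[k][:,:2].astype(np.float32)),np.median(C[k][:,2]))
```

```text
[0.5182182  0.17961595 0.24610881] [1.61383041e-03 6.02163241e-01 7.98371192e-01 5.16388627e-04] [1.04640162 1.3185219  1.13632742] 19.6
903 [-77.64865143 -24.93677107  55.0787942 ] [67.34613902 38.83842969 77.47419581] ((-5.075157165527344, 7.068979263305664), (63.54006576538086, 145.1204071044922), 89.5943832397461) 63.254691729244
```

View pics/s10z.png

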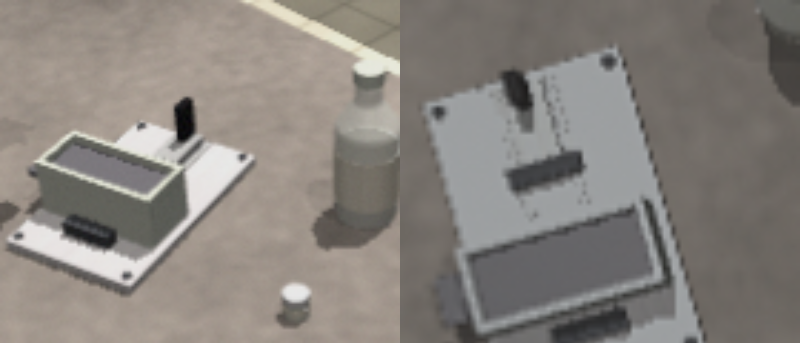

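>>> arm_command(steps=[30,-11,0,0,0,-0.157,60,30,-11,0,0,0,-0.157,60,30,-11,0,0,0,-0.157,60,30,-12,0,0,0,-0.157,60,32,-12,0,0,0,-0.157,60])

```text
clock: 20.23
tool_pos: [0.6707, 0.1241, 0.2456]
tool_rot: [0.002, 0.862, 0.506, 0.0]
force: [-0.6, -0.0, 0.3]
width: 0.607
```

>>> arm_command(steps=[0,0,-20,0,0,-0.157,50,0,0,-20,0,0,-0.157,50,0,0,-20,0,0,-0.157,50,0,0,-20,0,0,-0.157,50,0,0,-20,0,0,-0.157,50])

```text
clock: 20.85
tool_pos: [0.6697, 0.1245, 0.145]
tool_rot: [0.002, 0.99, 0.138, -0.0]
force: [-0.5, 0.4, 0.3]
width: 0.504
```

>>> arm_command(steps=[0,0,0,0,0,0,50,0,0,0,0,0,0,50])

```text
clock: 21.1
tool_pos: [0.6705, 0.1239, 0.147]
tool_rot: [0.002, 0.99, 0.142, 0.001]
force: [-0.8, 0.6, -0.1]
width: 0.501
```

Run:
```python
from kin import *
s=log();print(s['tool_pos'],s['tool_rot'],np.abs(s['qd']).max(),2*np.degrees(np.arctan2(s['tool_rot'][2],s['tool_rot'][1]))-90)
m=viewer.camera_model('wrist');p,d=snap('wrist','w13.png')
g=cv2.cvtColor(p,cv2.COLOR_BGR2GRAY)
cv2.imwrite('pics/w13z.png',p)
```

```text
[0.67045822 0.12389464 0.14696826] [2.02691490e-03 9.89935776e-01 1.41501496e-01 6.13835071e-04] 0.013528491517751852 -73.73048190612514
```

View pics/w13z.png

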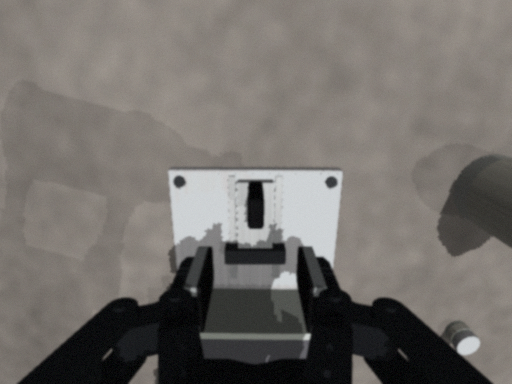

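The handle (255,205) is centred between the fingers. I'll descend, grip it and close the jaw.

>>> arm_command(steps=[0,0,-45,0,0,0,50,0,0,-42,0,0,0,40,0,0,0,0,0,0,20,0,0,0,0,0,0,0,0,0,0,0,0,0,0])

```text
clock: 21.78
tool_pos: [0.6698, 0.1229, 0.0591]
tool_rot: [0.002, 0.99, 0.14, -0.0]
force: [1.2, -1.8, -14.1]
width: 0.131
```

>>> arm_command(steps=[0,0,0,0,0,0,0,0,0,0,0,0,0,0,-9.6,-2.7,0,0,0,0,0,-9.6,-2.7,0,0,0,0,0,-9.6,-2.7,0,0,0,0,0])

```text
clock: 22.4
tool_pos: [0.6419, 0.115, 0.0591]
tool_rot: [0.002, 0.99, 0.14, 0.002]
force: [7.1, -1.3, -19.1]
width: 0.131
```

>>> arm_command(steps=[-3.8,-1.1,0,0,0,0,0,0,0,0,0,0,0,0])

```text
clock: 22.65
tool_pos: [0.6375, 0.1137, 0.0591]
tool_rot: [0.002, 0.99, 0.14, 0.0]
force: [2.4, -2.4, -18.3]
width: 0.127
```

>>> arm_command(steps=[-1.9,-0.55,-0.5,0,0,0,0,-1.9,-0.55,-0.5,0,0,0,0,0,0,0,0,0,0,0])

```text
clock: 23.02
tool_pos: [0.6349, 0.113, 0.059]
tool_rot: [0.002, 0.99, 0.14, 0.002]
force: [5.9, -1.7, -15.6]
width: 0.132
```

>>> arm_command(steps=[-1.0,-0.3,0,0,0,0,0,0,0,0,0,0,0,0])

```text
clock: 23.28
tool_pos: [0.6343, 0.1128, 0.0591]
tool_rot: [0.002, 0.99, 0.14, 0.002]
force: [6.8, -0.3, -18.1]
width: 0.131
```

>>> arm_command(steps=[-1.0,-0.3,0,0,0,0,0,0,0,0,0,0,0,0])

```text
clock: 23.52
tool_pos: [0.6333, 0.1125, 0.0591]
tool_rot: [0.002, 0.99, 0.14, 0.002]
force: [7.3, 0.4, -17.2]
width: 0.129
```

>>> arm_command(steps=[-1.0,-0.3,0,0,0,0,0,0,0,0,0,0,0,0])

```text
clock: 23.78
tool_pos: [0.6323, 0.1122, 0.0591]
tool_rot: [0.002, 0.99, 0.14, 0.002]
force: [6.7, 0.5, -17.5]
width: 0.126
```

>>> arm_command(steps=[-1.0,-0.3,0,0,0,0,0,0,0,0,0,0,0,0])

```text
clock: 24.02
tool_pos: [0.6314, 0.112, 0.0591]
tool_rot: [0.002, 0.99, 0.14, 0.002]
force: [7.0, -0.2, -16.3]
width: 0.127
```

>>> arm_command(steps=[-1.0,-0.3,0,0,0,0,0,0,0,0,0,0,0,0])

```text
clock: 24.28
tool_pos: [0.6304, 0.1117, 0.0591]
tool_rot: [0.002, 0.99, 0.14, 0.002]
force: [6.8, 0.6, -17.4]
width: 0.128
```

>>> arm_command(steps=[-1.0,-0.3,0,0,0,0,0,0,0,0,0,0,0,0])

```text
clock: 24.52
tool_pos: [0.6294, 0.1114, 0.0591]
tool_rot: [0.002, 0.99, 0.14, 0.002]
force: [7.2, 0.1, -17.2]
width: 0.126
```

>>> arm_command(steps=[-1.0,-0.3,0,0,0,0,0,0,0,0,0,0,0,0])

```text
clock: 24.78
tool_pos: [0.629, 0.1113, 0.0591]
tool_rot: [0.001, 0.99, 0.14, 0.003]
force: [9.1, 1.5, -20.4]
width: 0.129
```

Run:
```python
from kin import *
s=log();print(s['tool_pos'],s['tool_rot'],s['force'],s['torque'])
t,d=snap('top','t11.png');snap('side','s11.png');p,d=snap('wrist','w14.png')
q=cv2.imread('pics/s11.png')[110:230,150:290];a=cv2.resize(q,(400,343));b=cv2.resize(p,(400,343));cv2.imwrite('pics/s11z.png',np.hstack([a,b]))
```

```text
[0.62900868 0.11127153 0.05909346] [0.00144258 0.99020226 0.13959864 0.00310078] [  9.10957048   1.50134732 -20.40721111] [ 0.32783686 -1.0190005   0.00135412]
```

View pics/s11z.png

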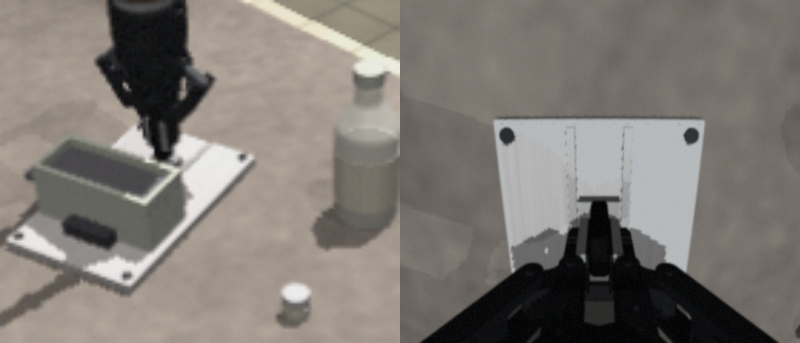

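>>> arm_command(steps=[-1.0,-0.3,0,0,0,0,0,0,0,0,0,0,0,0])

```text
clock: 25.18
tool_pos: [0.629, 0.1113, 0.0591]
tool_rot: [0.001, 0.99, 0.14, 0.004]
force: [14.4, 2.4, -22.3]
width: 0.125
```

>>> arm_command(steps=[-1.0,-0.3,0,0,0,0,0,0,0,0,0,0,0,0])

```text
clock: 25.42
tool_pos: [0.6289, 0.1113, 0.0592]
tool_rot: [0.001, 0.99, 0.139, 0.006]
force: [18.4, 4.6, -25.3]
width: 0.126
```

>>> arm_command(steps=[-0.5,-0.15,0,0,0,0,0,0,0,0,0,0,0,0])

```text
clock: 25.68
tool_pos: [0.629, 0.1113, 0.0592]
tool_rot: [0.001, 0.99, 0.139, 0.006]
force: [20.7, 5.5, -28.5]
width: 0.131
```

>>> arm_command(steps=[2.5,0.7,0,0,0,0,0,0,0,0,0,0,0,10,0,0,0,0,0,0,40,0,0,0,0,0,0,50,0,0,40,0,0,0,50])

```text
clock: 26.3
tool_pos: [0.6252, 0.1108, 0.0973]
tool_rot: [0.001, 0.99, 0.14, -0.002]
force: [0.5, -0.1, -0.6]
width: 0.499
```

>>> arm_command(steps=[0,0,60,0,0,0,50,0,0,60,0,0,0,50,0,-30,40,0,0,0,50,-10,-50,0,0,0,0,60,-10,-50,0,0,0,0,60])

```text
clock: 26.92
tool_pos: [0.6075, -0.0205, 0.2616]
tool_rot: [0.003, 0.99, 0.14, 0.003]
force: [-0.0, -0.1, -0.6]
width: 0.6
```

>>> arm_command(steps=[-10,-40,0,0,0,0,60,0,0,0,0,0,0,60,0,0,0,0,0,0,60])

```text
clock: 27.3
tool_pos: [0.5973, -0.0589, 0.2597]
tool_rot: [0.002, 0.99, 0.14, 0.001]
force: [0.4, -0.1, 0.3]
width: 0.602
```

Run:
```python
from kin import *
s=log();print(s['tool_pos'],s['tool_rot'],s['force'],s['clock'])
t,d=snap('top','t12.png');snap('side','s12.png')
q=cv2.imread('pics/s12.png')[110:260,150:310];a=cv2.resize(q,(400,375));b=cv2.resize(t[160:265,130:300],(400,247));b=np.vstack([b,np.zeros((128,400,3),np.uint8)]);cv2.imwrite('pics/s12z.png',np.hstack([a,b]))
m=viewer.camera_model('top');v,u=np.mgrid[160:265,125:220];P=pts(m,np.c_[u.ravel(),v.ravel()],d[160:265,125:220].ravel())
rel=P-np.r_[O,0];C=np.c_[rel@xc,rel@yc,P[:,2]]*1000
k=(C[:,2]>55)&(C[:,2]<78)&(C[:,0]>-72)&(C[:,0]<72)&(abs(C[:,1])<48)
print(k.sum(),C[k].min(0),C[k].max(0),cv2.minAreaRect(C[k][:,:2].astype(np.float32)),np.median(C[k][:,2]))
g=cv2.cvtColor(t,cv2.COLOR_BGR2GRAY);mk=np.zeros_like(g);mk[190:330,200:420]=(g[190:330,200:420]>140)
for c in cv2.findContours(mk.astype(np.uint8),0,2)[0]:
    if cv2.contourArea(c)>8:
        (x,y),r=cv2.minEnclosingCircle(c);print(x,y,r,onplane(m,[(x,y)],.026)[0].round(4))
```

```text
[ 0.59731651 -0.05894966  0.25973858] [0.00181135 0.99019325 0.13968639 0.00132744] [ 0.44414685 -0.12796361  0.31198952] 27.3
570 [-71.30565652 -30.32583577  55.03196897] [67.55529571 32.48523841 77.65159574] ((-1.8740692138671875, 1.0675296783447266), (138.85630798339844, 62.78692626953125), 0.022828878834843636) 63.596128450800094
253.5 238.75 3.7166171073913574 [ 0.4832 -0.1824  0.026 ]
201.5 241.5 5.700977325439453 [ 0.4768 -0.0178  0.026 ]
207.9193572998047 216.66128540039062 6.978767395019531 [ 0.5553 -0.0388  0.026 ]
239.0 210.0 3.6056511402130127 [ 0.575  -0.1378  0.026 ]
284.39654541015625 208.36207580566406 3.6595852375030518 [ 0.578  -0.2822  0.026 ]
215.0 191.5 3.3542017936706543 [ 0.6354 -0.062   0.026 ]
```

View pics/s12z.png

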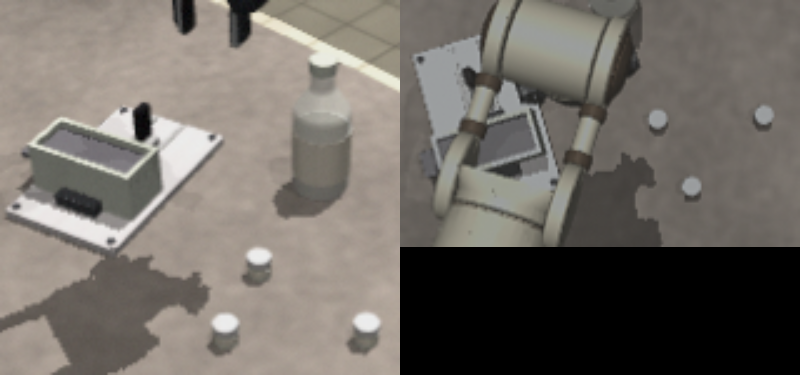

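>>> arm_command(steps=[-5,-16,0,0,0,0.157,80,-5,-16,0,0,0,0.157,80,-5,-16,0,0,0,0.157,80,-5,-16,0,0,0,0.157,80,-3,-15,0,0,0,0.157,80])

```text
clock: 28.02
tool_pos: [0.5741, -0.1376, 0.2585]
tool_rot: [0.001, 0.86, 0.511, 0.001]
force: [0.7, 1.2, -0.6]
width: 0.802
```

>>> arm_command(steps=[0,0,-10,0,0,0.157,80,0,0,-10,0,0,0.157,80,0,0,-10,0,0,0.157,80,0,0,-10,0,0,0.157,80,0,0,0,0,0,0.157,80])

```text
clock: 28.65
tool_pos: [0.5737, -0.1368, 0.2173]
tool_rot: [0.0, 0.599, 0.801, 0.001]
force: [-0.7, -1.0, 0.7]
width: 0.801
```

>>> arm_command(steps=[0,0,0,0,0,0,80,0,0,0,0,0,0,80])

```text
clock: 28.9
tool_pos: [0.5742, -0.1378, 0.2186]
tool_rot: [0.001, 0.602, 0.798, 0.001]
force: [-0.3, -0.4, 0.0]
width: 0.799
```

```bash
cat > pots.py <<'E'
from kin import *
import sys
def find(cam,fn):
    m=viewer.camera_model(cam);p,d=snap(cam,fn)
    g=cv2.cvtColor(p,cv2.COLOR_BGR2GRAY);mk=(g>135).astype(np.uint8)
    if cam=='wrist': mk[:, :]=mk
    out=[]
    for c in cv2.findContours(mk,0,2)[0]:
        A=cv2.contourArea(c)
        if A<15: continue
        W=onplane(m,c.reshape(-1,2).astype(float),.026)[:,:2]*1000
        (x,y),(w,h),_=cv2.minAreaRect(W.astype(np.float32))
        if 18<min(w,h) and max(w,h)<34: out.append((round(x,1),round(y,1),round(w,1),round(h,1)))
    return out
if __name__=='__main__':
    n=sys.argv[1]
    s=log();print(s['tool_pos'],s['tool_rot'],np.abs(s['qd']).max(),s['clock'],s['width'])
    print('wrist',find('wrist','w%s.png'%n));print('top',find('top','t%s.png'%n))
E
python3 pots.py 15
```

```text
[ 0.57417541 -0.13777553  0.21861719] [0.00123566 0.60234595 0.79823302 0.00136931] 0.011441332757665394 28.9 0.7989438046843721
wrist []
top [(578.2, -282.2, 22.8, 21.4), (761.0, -73.5, 27.7, 29.9), (1289.5, -1064.9, 23.2, 32.2)]
```

View pics/w15.png

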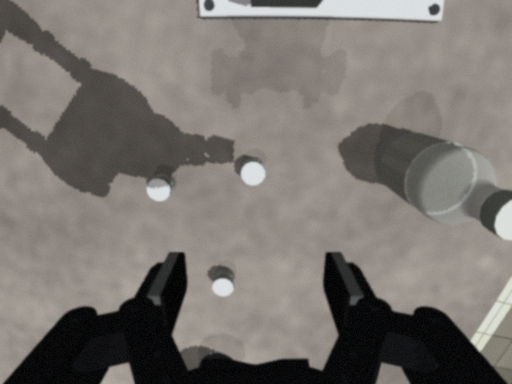

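Run:
```python
from kin import *
p=cv2.imread('pics/w15.png');m=viewer.camera_model('wrist');g=cv2.cvtColor(p,cv2.COLOR_BGR2GRAY)
print(g[173,253],g[189,159],g[287,222],g[230,250])
mk=(g>165).astype(np.uint8)
for c in cv2.findContours(mk,0,2)[0]:
    if cv2.contourArea(c)>100:
        W=onplane(m,c.reshape(-1,2).astype(float),.026)[:,:2]*1000
        print(cv2.boundingRect(c),cv2.minAreaRect(W.astype(np.float32)))
```

```text
223 218 222 139
(211, 279, 23, 18) ((576.0008544921875, -282.3721008300781), (26.158538818359375, 23.937328338623047), 16.020660400390625)
(471, 276, 41, 75) ((929.2769165039062, -234.14651489257812), (28.402498245239258, 116.90862274169922), 0.3174840211868286)
(495, 200, 17, 41) ((865.2249755859375, -115.04446411132812), (19.85093879699707, 52.266456604003906), 32.170921325683594)
(146, 185, 25, 17) ((483.17413330078125, -186.74459838867188), (25.690895080566406, 17.311368942260742), 22.261232376098633)
(241, 162, 25, 24) ((573.3482055664062, -138.62222290039062), (24.823881149291992, 24.517820358276367), 15.860401153564453)
(199, 0, 246, 21) ((592.298095703125, 27.056867599487305), (223.51644897460938, 17.470699310302734), 17.133628845214844)
```

>>> arm_command(steps=[-1,-1,-60,0,0,0,80,0,0,-60,0,0,0,70,0,0,-50,0,0,0,60,0,0,-16,0,0,0,60,0,0,0,0,0,0,50])

```text
clock: 29.62
tool_pos: [0.5729, -0.1393, 0.0324]
tool_rot: [0.001, 0.602, 0.799, 0.001]
force: [1.2, -0.0, 0.8]
width: 0.499
```

>>> arm_command(steps=[0,0,0,0,0,0,30,0,0,0,0,0,0,15,0,0,0,0,0,0,15,0,0,0,0,0,0,15])

```text
clock: 30.12
tool_pos: [0.575, -0.1403, 0.0354]
tool_rot: [0.004, 0.602, 0.799, 0.002]
force: [-0.6, 0.3, 6.4]
width: 0.268
```

Run:
```python
from kin import *
s=log();print(s['tool_pos'],s['tool_rot'],s['force'],s['width'])
snap('side','s16.png')
q=cv2.imread('pics/s16.png')[110:290,150:350];cv2.imwrite('pics/s16z.png',cv2.resize(q,None,fx=3,fy=3))
```

```text
[ 0.57504652 -0.14032621  0.03539062] [0.00368479 0.60171871 0.79869743 0.00185235] [-0.64652419  0.34483607  6.39505622] 0.2678810237735
```

View pics/s16z.png

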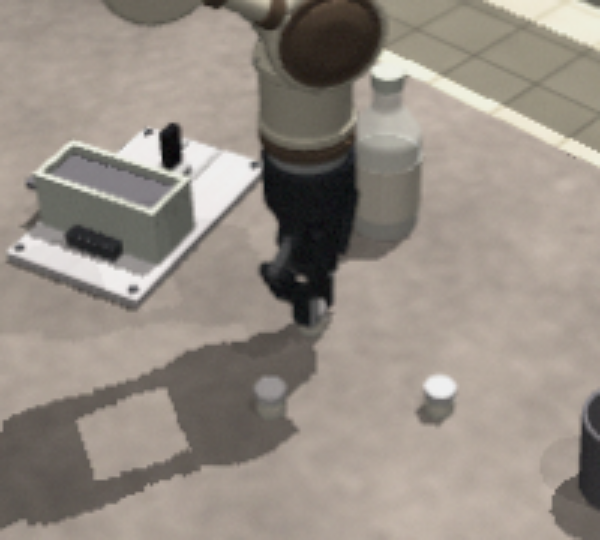

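>>> arm_command(steps=[0,0,30,0,0,0,10,0,0,50,0,0,0,10,0,0,50,0,0,0,10,0,0,0,0,0,0,10,0,0,0,0,0,0,10])

```text
clock: 30.8
tool_pos: [0.5728, -0.1393, 0.1627]
tool_rot: [0.001, 0.602, 0.799, 0.001]
force: [-0.1, 0.5, -0.1]
width: 0.27
```

Run:
```python
from kin import *
s=log();print(s['tool_pos'],s['tool_rot'],s['force'],s['width'])
snap('side','s17.png');p,_=snap('wrist','w17.png')
q=cv2.imread('pics/s17.png')[80:260,200:400];cv2.imwrite('pics/s17z.png',np.hstack([cv2.resize(q,(400,360)),cv2.resize(p,(400,360))]))
X=np.r_[O,0]+xc*.034+yc*.001;print(X,(X-s['tool_pos'])*1000)
```

```text
[ 0.57280135 -0.13926883  0.16265861] [0.0013148  0.60170048 0.79871954 0.0013816 ] [-0.07918256  0.51405369 -0.14957638] 0.27024407380333326
[0.54971975 0.05365687 0.        ] [ -23.08160056  192.92570297 -162.65861154]
```

View pics/s17z.png

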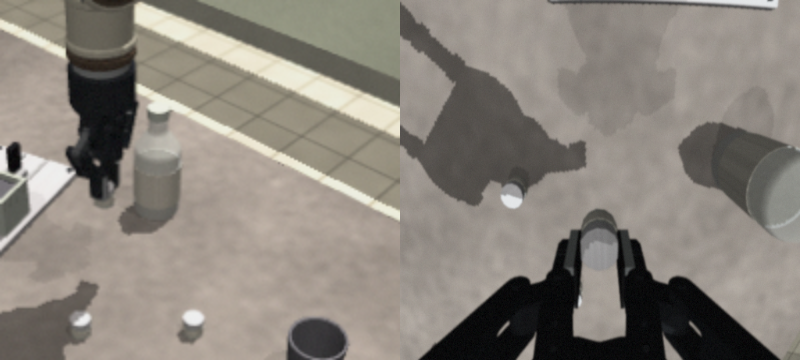

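>>> arm_command(steps=[-5.8,48,0,0,0,0,10,-5.8,48,0,0,0,0,10,-5.8,48,0,0,0,0,10,-5.7,49,0,0,0,0,10,0,0,0,0,0,0,10])

```text
clock: 31.52
tool_pos: [0.548, 0.0566, 0.1606]
tool_rot: [-0.001, 0.6, 0.8, 0.001]
force: [0.6, -1.1, -0.7]
width: 0.27
```

>>> arm_command(steps=[0,0,-20,0,0,0,10,0,0,-20,0,0,0,10,0,0,-10,0,0,0,10,0,0,0,0,0,0,10])

```text
clock: 32.02
tool_pos: [0.549, 0.0531, 0.1112]
tool_rot: [-0.0, 0.602, 0.798, 0.001]
force: [-0.9, 0.2, 0.2]
width: 0.27
```

Run:
```python
from kin import *
s=log();print(s['tool_pos'],s['tool_rot'],s['force'],s['width'])
snap('side','s18.png');p,_=snap('wrist','w18.png')
q=cv2.imread('pics/s18.png')[90:230,140:300];cv2.imwrite('pics/s18z.png',np.hstack([cv2.resize(q,(400,350)),cv2.resize(p,(400,350))]))
X=np.r_[O,0]+xc*.034+yc*.001;print(X,(X-s['tool_pos'])*1000)
```

```text
[0.54900424 0.05311641 0.11116903] [-5.88372211e-05  6.02018646e-01  7.98481792e-01  6.11907745e-04] [-0.87566806  0.17550024  0.15544156] 0.2697146630436886
[0.54971975 0.05365687 0.        ] [   0.7155066     0.54045835 -111.16903189]
```

View pics/s18z.png

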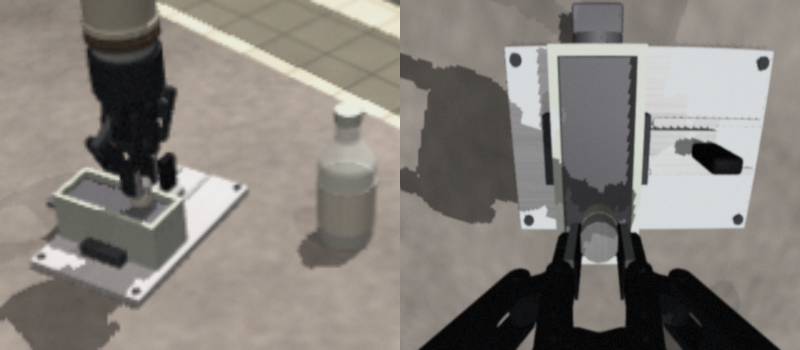

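>>> arm_command(steps=[0,0,-6,0,0,0,10,0,0,-6,0,0,0,10,0,0,-1,0,0,0,10,0,0,0,0,0,0,10])

```text
clock: 32.62
tool_pos: [0.5496, 0.0537, 0.0992]
tool_rot: [0.001, 0.602, 0.799, 0.001]
force: [-0.5, 0.2, -0.5]
width: 0.269
```

>>> arm_command(steps=[0,0,-1,0,0,0,10,0,0,0,0,0,0,10])

```text
clock: 32.88
tool_pos: [0.5498, 0.0537, 0.0984]
tool_rot: [0.001, 0.602, 0.799, 0.001]
force: [-0.6, 0.5, -0.2]
width: 0.269
```

>>> arm_command(steps=[0,0,-1,0,0,0,10,0,0,0,0,0,0,10])

```text
clock: 33.12
tool_pos: [0.5499, 0.0537, 0.0975]
tool_rot: [0.001, 0.602, 0.799, 0.001]
force: [-0.4, 0.6, 0.1]
width: 0.263
```

>>> arm_command(steps=[0,0,-1,0,0,0,10,0,0,0,0,0,0,10])

```text
clock: 33.38
tool_pos: [0.5499, 0.0537, 0.0974]
tool_rot: [0.001, 0.602, 0.799, 0.001]
force: [-4.6, 0.1, 8.6]
width: 0.274
```

>>> arm_command(steps=[0,0,-1,0,0,0,10,0,0,0,0,0,0,10])

```text
clock: 33.62
tool_pos: [0.55, 0.0537, 0.0973]
tool_rot: [0.001, 0.602, 0.799, 0.001]
force: [-6.0, -0.7, 13.5]
width: 0.265
```

>>> arm_command(steps=[0,0,1.5,0,0,0,10,0,0,0,0,0,0,35,0,0,0,0,0,0,60,0,0,10,0,0,0,60,0,0,30,0,0,0,60])

```text
clock: 34.25
tool_pos: [0.5484, 0.0538, 0.136]
tool_rot: [-0.001, 0.602, 0.799, 0.0]
force: [0.6, -0.1, -0.1]
width: 0.602
```

>>> arm_command(steps=[0,0,50,0,0,0,80,0,0,50,0,0,0,80,-17,-50,0,0,0,0,80,-17,-60,0,0,0,0,80,-17,-60,0,0,0,0,80])

```text
clock: 34.88
tool_pos: [0.4983, -0.1178, 0.2378]
tool_rot: [0.002, 0.601, 0.799, 0.001]
force: [0.5, -0.1, -0.6]
width: 0.801
```

>>> arm_command(steps=[-15,-60,0,0,0,0,80,0,0,0,0,0,0,80,0,0,0,0,0,0,80,0,0,0,0,0,0,80])

```text
clock: 35.38
tool_pos: [0.4841, -0.1749, 0.2369]
tool_rot: [0.001, 0.601, 0.799, 0.001]
force: [0.5, 0.3, -0.1]
width: 0.8
```

```bash
cat > pw.py <<'E'
from kin import *
import sys
n=sys.argv[1];s=log();print(s['tool_pos'],np.abs(s['qd']).max(),s['clock'])
m=viewer.camera_model('wrist');p,_=snap('wrist','w%s.png'%n);snap('side','s%s.png'%n)
g=cv2.cvtColor(p,cv2.COLOR_BGR2GRAY)
for c in cv2.findContours((g>165).astype(np.uint8),0,2)[0]:
    if 100<cv2.contourArea(c)<1500:
        W=onplane(m,c.reshape(-1,2).astype(float),.026)[:,:2]*1000
        print(cv2.boundingRect(c),cv2.minAreaRect(W.astype(np.float32)))
q=cv2.imread('pics/s%s.png'%n)[110:290,150:350];cv2.imwrite('pics/z%s.png'%n,np.hstack([cv2.resize(q,(400,360)),cv2.resize(p,(400,360))]))
E
python3 pw.py 19
```

```text
[ 0.48412838 -0.1749489   0.23691771] 0.006865677390361868 35.375
(292, 262, 21, 19) ((576.1493530273438, -282.24005126953125), (24.72391700744629, 24.85394287109375), 85.90787506103516)
(239, 164, 23, 23) ((481.5216064453125, -182.87693786621094), (24.530529022216797, 24.38149070739746), 61.465518951416016)
```

View pics/z19.png

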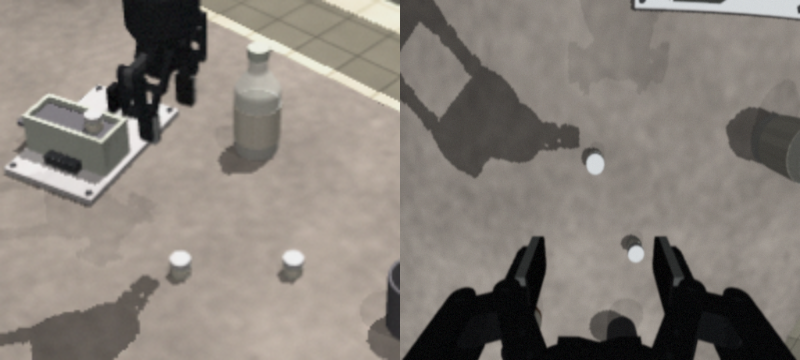

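Pot 1 stands in the trough. The next pot is at (481.5, -182.9) mm.

>>> arm_command(steps=[-2.5,-8,-55,0,0,0,80,0,0,-60,0,0,0,70,0,0,-60,0,0,0,60,0,0,-28,0,0,0,60,0,0,0,0,0,0,50])

```text
clock: 36.1
tool_pos: [0.4796, -0.1823, 0.0315]
tool_rot: [-0.002, 0.601, 0.799, 0.001]
force: [0.0, -0.2, -0.1]
width: 0.499
```

>>> arm_command(steps=[0,0,0,0,0,0,30,0,0,0,0,0,0,15,0,0,0,0,0,0,15,0,0,0,0,0,0,10,0,0,0,0,0,0,10])

```text
clock: 36.72
tool_pos: [0.4827, -0.1851, 0.0358]
tool_rot: [0.003, 0.602, 0.799, 0.002]
force: [-0.3, 2.1, 6.8]
width: 0.268
```

>>> arm_command(steps=[0,0,30,0,0,0,10,0,0,50,0,0,0,10,0,0,50,0,0,0,10,0,0,0,0,0,0,10,0,0,0,0,0,0,10])

```text
clock: 37.35
tool_pos: [0.4809, -0.1841, 0.1634]
tool_rot: [0.001, 0.602, 0.799, 0.001]
force: [-0.2, 1.1, -0.3]
width: 0.273
```

```bash
python3 pw.py 20
python3 - <<'E'
from kin import *
s=log();X=np.r_[O,0]+yc*.001;print(X,(X-s['tool_pos'])*1000,s['width'])
E
```

```text
[ 0.48086435 -0.18411446  0.16343224] 0.025751870453826313 37.35
[0.54046222 0.08637228 0.        ] [  60.28819216  270.03129058 -162.08025116] 0.26656574036377395
```

View pics/z20.png

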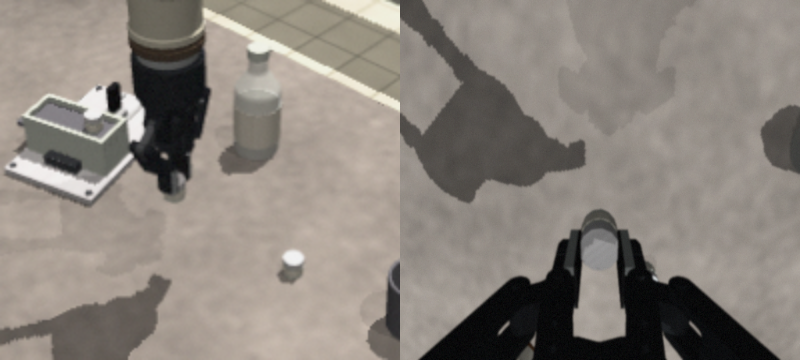

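>>> arm_command(steps=[12,54,0,0,0,0,10,12,54,0,0,0,0,10,12,54,0,0,0,0,10,12,54,0,0,0,0,10,11.5,54,0,0,0,0,10])

```text
clock: 38.08
tool_pos: [0.5399, 0.0875, 0.1621]
tool_rot: [-0.0, 0.602, 0.799, 0.0]
force: [1.3, 0.1, 0.4]
width: 0.266
```

>>> arm_command(steps=[0,0,0,0,0,0,10,0,0,0,0,0,0,10,0,0,-20,0,0,0,10,0,0,-15,0,0,0,10,0,0,0,0,0,0,10])

```text
clock: 38.7
tool_pos: [0.5393, 0.0849, 0.1269]
tool_rot: [-0.001, 0.602, 0.798, 0.0]
force: [-0.3, -0.0, 0.4]
width: 0.264
```

```bash
python3 pw.py 21
python3 - <<'E'
from kin import *
s=log();X=np.r_[O,0]+yc*.001;print(X,(X-s['tool_pos'])*1000,s['width'])
E
```

```text
[0.53931018 0.08486789 0.12693843] 0.033680777508991386 38.7
(230, 310, 51, 8) ((567.2866821289062, -12.069732666015625), (43.6141242980957, 7.528827667236328), 15.89358901977539)
(237, 280, 41, 25) ((563.5570678710938, 9.182241439819336), (33.391815185546875, 22.075773239135742), 23.36361312866211)
(148, 101, 49, 45) ((466.75018310546875, 128.09349060058594), (33.24053955078125, 30.351720809936523), 11.172282218933105)
[0.54046222 0.08637228 0.        ] [  -0.33670293    1.2225953  -128.91608382] 0.26737345908767046
```

View pics/z21.png

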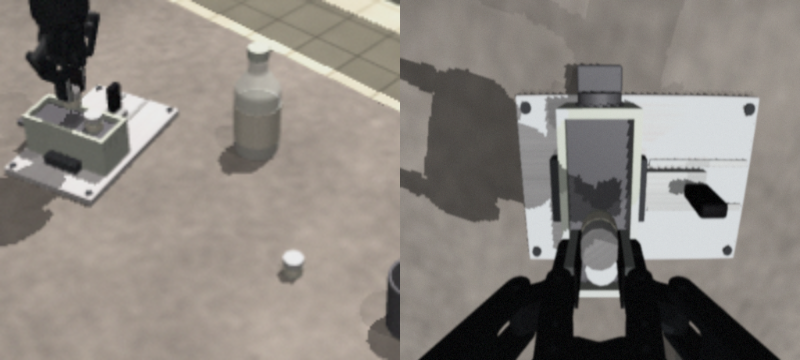

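>>> arm_command(steps=[0,1,-14,0,0,0,10,0,0,-12,0,0,0,10,0,0,-3,0,0,0,10,0,0,0,0,0,0,10,0,0,0,0,0,0,10])

```text
clock: 39.42
tool_pos: [0.5411, 0.0867, 0.1002]
tool_rot: [0.001, 0.602, 0.799, 0.002]
force: [0.9, -0.0, -0.6]
width: 0.263
```

>>> arm_command(steps=[0,0,-1,0,0,0,10,0,0,0,0,0,0,10])

```text
clock: 39.67
tool_pos: [0.5408, 0.0867, 0.0989]
tool_rot: [0.001, 0.602, 0.799, 0.001]
force: [0.0, 0.5, -0.6]
width: 0.268
```

>>> arm_command(steps=[0,0,-1,0,0,0,10,0,0,0,0,0,0,10])

```text
clock: 39.92
tool_pos: [0.5408, 0.0867, 0.0979]
tool_rot: [0.001, 0.602, 0.799, 0.001]
force: [0.6, 0.6, 0.9]
width: 0.266
```

>>> arm_command(steps=[0,0,-1,0,0,0,10,0,0,0,0,0,0,10])

```text
clock: 40.17
tool_pos: [0.5409, 0.0867, 0.0978]
tool_rot: [0.001, 0.602, 0.799, 0.001]
force: [-3.6, 0.1, 7.2]
width: 0.268
```

>>> arm_command(steps=[0,0,0.5,0,0,0,10,0,0,0,0,0,0,35,0,0,0,0,0,0,60,0,0,10,0,0,0,60,0,0,30,0,0,0,60])

```text
clock: 40.8
tool_pos: [0.5394, 0.0867, 0.1365]
tool_rot: [-0.001, 0.602, 0.799, 0.0]
force: [0.8, -0.3, -0.0]
width: 0.599
```

>>> arm_command(steps=[0,0,50,0,0,0,80,0,0,50,0,0,0,80,5,-60,0,0,0,0,80,5,-60,0,0,0,0,80,5,-60,0,0,0,0,80])

```text
clock: 41.42
tool_pos: [0.5559, -0.095, 0.2384]
tool_rot: [0.002, 0.601, 0.799, 0.002]
force: [0.1, -0.2, 0.4]
width: 0.798
```

>>> arm_command(steps=[5,-60,0,0,0,0,80,8,-60,0,0,0,0,80,8,-60,0,0,0,0,80,0,0,0,0,0,0,80,0,0,0,0,0,0,80])

```text
clock: 42.05
tool_pos: [0.5767, -0.2731, 0.2375]
tool_rot: [0.001, 0.602, 0.799, 0.002]
force: [0.6, 0.6, 0.1]
width: 0.801
```

```bash
viewer=1; python3 pw.py 22
```

```text
[ 0.57666573 -0.27312409  0.23749069] 0.026412818215069 42.05
(104, 366, 29, 18) ((467.162353515625, -623.1253051757812), (43.88496398925781, 34.27314376831055), 18.90747833251953)
(103, 289, 24, 23) ((451.86553955078125, -492.1859130859375), (47.046783447265625, 13.239707946777344), 62.78483200073242)
(264, 265, 25, 35) ((641.6255493164062, -406.0376892089844), (25.124948501586914, 50.679290771484375), 36.835357666015625)
(240, 166, 24, 23) ((576.7664794921875, -282.75372314453125), (25.315977096557617, 25.03603744506836), 15.900546073913574)
```

View pics/z22.png

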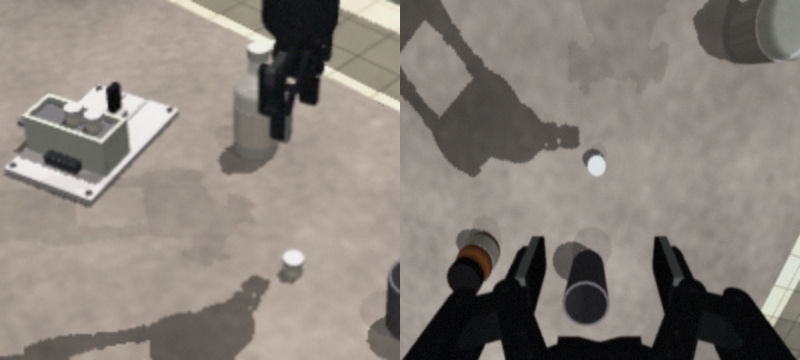

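Two pots now stand in the trough and the third is at (576.5, -282.5) mm. The cup is about 150 mm away, so there's room.

>>> arm_command(steps=[0,-9.5,-55,0,0,0,80,0,0,-60,0,0,0,70,0,0,-60,0,0,0,60,0,0,-28,0,0,0,60,0,0,0,0,0,0,50])

```text
clock: 42.78
tool_pos: [0.5751, -0.2801, 0.0318]
tool_rot: [-0.002, 0.601, 0.799, 0.001]
force: [-0.1, 0.5, 0.1]
width: 0.502
```

>>> arm_command(steps=[0,0,0,0,0,0,30,0,0,0,0,0,0,15,0,0,0,0,0,0,15,0,0,0,0,0,0,10,0,0,0,0,0,0,10])

```text
clock: 43.4
tool_pos: [0.5783, -0.2837, 0.0369]
tool_rot: [0.003, 0.602, 0.799, 0.002]
force: [-0.4, 1.8, 6.4]
width: 0.269
```

>>> arm_command(steps=[0,0,30,0,0,0,10,0,0,50,0,0,0,10,0,0,50,0,0,0,10,0,0,0,0,0,0,10,0,0,0,0,0,0,10])

```text
clock: 44.02
tool_pos: [0.5765, -0.2827, 0.1641]
tool_rot: [0.001, 0.602, 0.799, 0.001]
force: [-0.6, 0.2, -1.4]
width: 0.264
```

```bash
python3 pw.py 23
python3 - <<'E'
from kin import *
s=log();X=np.r_[O,0]+yc*.001-xc*.034;print(X,(X-s['tool_pos'])*1000,s['width'])
E
```

```text
[ 0.57645565 -0.28268597  0.16411084] 0.02798284675134689 44.025
(132, 201, 23, 17) ((486.61529541015625, -326.5460205078125), (16.454774856567383, 16.448406219482422), 47.38423156738281)
[0.53120469 0.11908769 0.        ] [ -44.52182642  401.22060639 -162.38129404] 0.26186619731108773
```

View pics/z23.png

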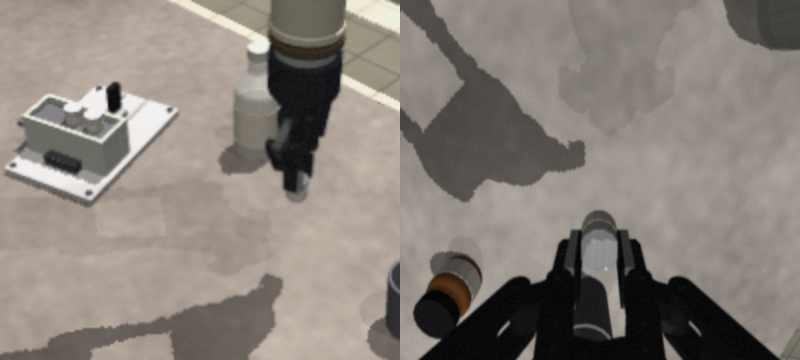

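>>> arm_command(steps=[-6.4,57,0,0,0,0,10,-6.4,57,0,0,0,0,10,-6.4,57,0,0,0,0,10,-6.4,57,0,0,0,0,10,-6.4,57,0,0,0,0,10])

```text
clock: 44.75
tool_pos: [0.5433, 0.0041, 0.1627]
tool_rot: [-0.0, 0.602, 0.799, 0.001]
force: [0.0, -1.1, 0.6]
width: 0.272
```

>>> arm_command(steps=[-6.4,57,0,0,0,0,10,-6.4,58.5,0,0,0,0,10,0,0,0,0,0,0,10,0,0,0,0,0,0,10,0,0,0,0,0,0,10])

```text
clock: 45.38
tool_pos: [0.5319, 0.1163, 0.1638]
tool_rot: [0.001, 0.602, 0.798, 0.001]
force: [0.7, 0.1, -0.2]
width: 0.268
```

```bash
python3 pw.py 24
python3 - <<'E'
from kin import *
s=log();X=np.r_[O,0]+yc*.001-xc*.034;print(X,(X-s['tool_pos'])*1000,s['width'])
E
```

```text
[0.5319467  0.11634969 0.1637543 ] 0.004334622758829621 45.375
(230, 312, 51, 7) ((569.3103637695312, -11.943929672241211), (50.87274169921875, 7.569886207580566), 15.735494613647461)
(238, 286, 34, 22) ((562.6697387695312, 9.640185356140137), (32.59689712524414, 25.058786392211914), 15.777400970458984)
(211, 217, 9, 37) ((509.84417724609375, 64.50007629394531), (7.140979290008545, 36.49468231201172), 14.928811073303223)
(184, 138, 28, 12) ((475.99822998046875, 142.2922821044922), (22.420841217041016, 9.156375885009766), 15.60836124420166)
[0.53120469 0.11908769 0.        ] [  -0.92616945    2.69163945 -164.09713747] 0.2631122049987003
```

View pics/z24.png

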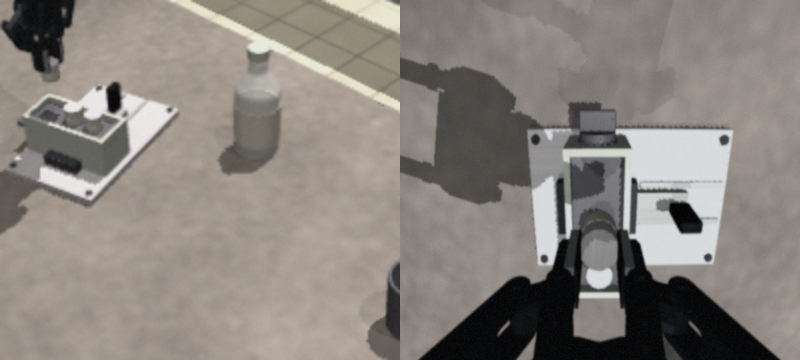

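>>> arm_command(steps=[-1,2.5,-20,0,0,0,10,0,0,-20,0,0,0,10,0,0,-15,0,0,0,10,0,0,-7,0,0,0,10,0,0,0,0,0,0,10])

```text
clock: 46.1
tool_pos: [0.5309, 0.12, 0.1021]
tool_rot: [0.001, 0.602, 0.799, 0.001]
force: [0.3, -0.0, -0.8]
width: 0.264
```

>>> arm_command(steps=[0,0,0,0,0,0,10,0,0,-1,0,0,0,10,0,0,0,0,0,0,10])

```text
clock: 46.48
tool_pos: [0.5311, 0.1202, 0.1016]
tool_rot: [0.001, 0.602, 0.799, 0.001]
force: [0.4, -0.1, -0.4]
width: 0.262
```

>>> arm_command(steps=[0,0,-1,0,0,0,10,0,0,0,0,0,0,10])

```text
clock: 46.72
tool_pos: [0.5308, 0.1202, 0.1002]
tool_rot: [0.001, 0.602, 0.799, 0.001]
force: [-0.3, 0.2, 0.3]
width: 0.263
```

>>> arm_command(steps=[0,0,-1,0,0,0,10,0,0,0,0,0,0,10])

```text
clock: 46.98
tool_pos: [0.5308, 0.1202, 0.0992]
tool_rot: [0.001, 0.602, 0.799, 0.001]
force: [-0.3, -0.7, -0.3]
width: 0.269
```

>>> arm_command(steps=[0,0,-1,0,0,0,10,0,0,0,0,0,0,10])

```text
clock: 47.22
tool_pos: [0.531, 0.1202, 0.099]
tool_rot: [0.001, 0.602, 0.799, 0.001]
force: [-2.7, 1.2, 4.9]
width: 0.266
```

>>> arm_command(steps=[0,0,-0.5,0,0,0,10,0,0,0,0,0,0,10])

```text
clock: 47.48
tool_pos: [0.531, 0.1202, 0.0989]
tool_rot: [0.001, 0.602, 0.799, 0.001]
force: [-4.4, -0.3, 8.4]
width: 0.263
```

Contact. I'll release, then retreat up and away to the right for a final look.

>>> arm_command(steps=[0,0,0.7,0,0,0,10,0,0,0,0,0,0,35,0,0,0,0,0,0,60,0,0,10,0,0,0,60,0,0,30,0,0,0,60])

```text
clock: 48.1
tool_pos: [0.5296, 0.1201, 0.1377]
tool_rot: [-0.001, 0.602, 0.799, 0.0]
force: [0.9, 0.1, 0.1]
width: 0.601
```

>>> arm_command(steps=[0,0,60,0,0,0,60,0,0,60,0,0,0,60,0,0,50,0,0,0,60,-20,50,0,0,0,0,60,-20,55,0,0,0,0,60])

```text
clock: 48.72
tool_pos: [0.4911, 0.2259, 0.3103]
tool_rot: [0.002, 0.603, 0.798, 0.002]
force: [1.0, 0.0, 0.7]
width: 0.599
```

>>> arm_command(steps=[-30,50,0,0,0,0,60,-40,45,0,0,0,0,60,-40,45,0,0,0,0,60,-40,45,0,0,0,0,60,-40,45,0,0,0,0,60])

```text
clock: 49.35
tool_pos: [0.2995, 0.4565, 0.3094]
tool_rot: [0.001, 0.602, 0.799, 0.002]
force: [0.4, 0.6, 0.1]
width: 0.6
```

>>> arm_command(steps=[0,0,0,0,0,0,60,0,0,0,0,0,0,60,0,0,0,0,0,0,60])

```text
clock: 49.72
tool_pos: [0.302, 0.4543, 0.3087]
tool_rot: [0.001, 0.603, 0.798, 0.001]
force: [0.4, -0.3, 0.3]
width: 0.599
```

Run:
```python
from kin import *
s=log();print(s['tool_pos'],s['clock'])
t,d=snap('top','t25.png');p,_=snap('side','s25.png')
cv2.imwrite('pics/z25.png',np.hstack([cv2.resize(p[110:230,140:300],(400,300),interpolation=2),cv2.resize(t[165:255,125:245],(400,300),interpolation=2)]));cv2.imwrite('pics/z25b.png',np.vstack([t[90:300,100:]]))
m=viewer.camera_model('top');v,u=np.mgrid[160:265,125:220];P=pts(m,np.c_[u.ravel(),v.ravel()],d[160:265,125:220].ravel())
rel=P-np.r_[O,0];C=np.c_[rel@xc,rel@yc,P[:,2]]*1000
k=(C[:,2]>68)&(C[:,2]<78)&(abs(C[:,0])<76)&(abs(C[:,1])<48)
print('rim',cv2.minAreaRect(C[k][:,:2].astype(np.float32)),np.median(C[k][:,2]))
k2=(C[:,2]>82)&(C[:,2]<95)&(abs(C[:,0])<60)&(abs(C[:,1])<25)
for a in(-34,0,34):
    kk=k2&(abs(C[:,0]-a)<14);print(a,C[kk].mean(0).round(1),np.median(C[kk][:,2]).round(1),C[kk][:,2].std().round(1))
k=(C[:,2]>58)&(C[:,2]<75)&(abs(C[:,0])<15)&(C[:,1]>75)&(C[:,1]<120);print('handle',C[k].mean(0),C[k][:,1].min(),C[k][:,1].max())
```

```text
[0.3020071  0.45431517 0.30868686] 49.725
rim ((-1.5005569458007812, 1.1754283905029297), (62.66590881347656, 138.05975341796875), 89.92887878417969) 71.93400964351952
-34 [-36.6   2.3  87.6] 87.3 3.1
0 [-2.   2.3 87.7] 87.3 2.6
34 [32.   1.7 87.5] 87.0 3.0
handle [-0.26157886 95.23985807 66.06051759] 83.61587729056902 106.94147154393133
```

View pics/z25.png

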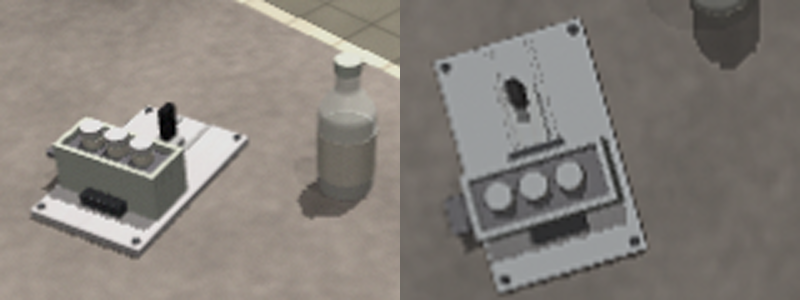

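View pics/s25.png

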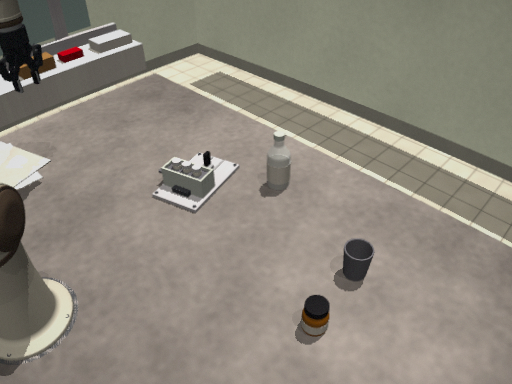

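The side and top views show the three pots upright in the trough (side: (175,162), (186,166), (197,169)), the jaw shut, the bystanders in place and no pot left on the counter. I'm handing in.

```bash
python3 -c "
from station import ctrl
print(ctrl.sign_off())"
```

```text
the job is handed in; nothing more can be done
None
```

The job is done and handed in at about 50 s. I screwed the filler cap fully tight and opened the jaw about 40 mm. Then I laid the block over with its trough up, shut the jaw on it, and stood the three pots that were there upright in the trough.

| Last check | Result |
|---|---|
| Cap | Stopped at 0.76 N m; the bar lay within about 0.2° of the block's y axis just after tightening |
| Jaw | Firm stop at about 21 N; handle 95.2 mm from the clamp origin (95 mm when closed) |
| Block | Trough up, rim at 71.9 mm (72 mm expected); centre about 1 mm off along y and 1.5 mm along x, within the camera's 2 mm accuracy |
| Pots | Upright, lids at about 87–88 mm (88 mm expected), near −36, −2 and +32 mm along the trough |
| Other things | Saline bottle, jar and cup look untouched in the last side view |

- **Knocked pot:** one pot was knocked about 45 mm aside during the run. I found it again and placed it.
- **Fourth pot:** it never showed in any of the views I took.
- **Reading that disagreed:** the gripper read about 23 mm on the 26 mm pots, but all three were held firmly.
- **Cap not re-measured:** after the block was laid over I only saw the cap in the wrist picture, where its bar still lay across the block.

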